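Warm the snack bowls for games night

TASK

Put the snack bowls in the bowl warmer: with the lid lifter in the gripper, take the hot lid off by its loop handle, keeping it balanced and level, and set it centrally on the cork lid rest; then nest all the bowls that are there in size order, one inside the other, upright in the middle of the warmer's plate. Put the lid back on the warmer with the lifter, seated flat inside the lip over the bowls, and hang the lifter back on its stand. The lid and its loop are too hot to touch with the hand, and the games and other things on the table are to be left where they are.

Things in the scene. Friction and masses are not known exactly. Their poses are not given: they have to be found in the camera images.
- warmer_floor (a point): Bowl warmer: fixed round dark steel hot plate 176 mm across, 14 mm high, with a bright lip round its edge (6 mm above the plate, 168 mm across inside) and a small black control box with red knob on one side (to 105 mm from the centre). This point: centre of the plate's upper face, on which the bowls stand and the lid's rim rests.
- lid_rest_top (a point): Lid rest: a fixed round cork mat, 176 mm across, 10 mm thick. This point is the centre of its upper face.
- lid: Hot lid: deep red bell-shaped cover, 156 mm across, 73 mm high, open below (inside 148 mm across, 68 mm high), 0.35 kg, with an upright rectangular steel loop handle on top. Stands on the warmer at the start. Origin: centre of its lower rim, z up; the loop's top bar runs along its y axis. Same from either side.
- lid_loop (a point): Middle of the straight top bar of the lid's loop (on the bar's axis), 113 mm above the lid's lower rim. Bar 8 mm round, along the lid's y axis, between two posts at y = -35 and +35 mm; 36 mm of free height under it.
- lifter: Lid lifter, 0.16 kg: black handle slab 136 mm long (its y), 14 mm thick (x), 30 mm high (z), steel shank and hook below. Origin: centre of the slab; grip there from above, closing along its x. The shank, 16 mm wide, steps back 28 to 35 mm below the origin to x = -17 mm and goes down to the hook, open towards +x. Hangs on its stand at the start.
- lifter_seat (a point): Bottom of the lifter's hook, 85 mm straight below its origin: a shallow V-shaped tongue 30 mm wide (along y), from the shank at x = -20 mm to a tip at x = +19 mm that rises 6 mm above the V's bottom; underside at most 92 mm below the origin. The loop's bar rests in the V, its axis 4 to 5 mm above this point, straight below the handle.
- stand_seat (a point): Fixed dark wooden lifter stand, base 60 x 150 mm; two forked uprights 116 mm apart along its y carry the handle's ends. Forks: floor 100 mm above the table, 22 mm wide inside, prongs 14 mm high, 12 mm thick. This point: where the handle's centre is when hung (115 mm up). y along the handle, x the way the hook points at the start.
- bowl_a: Snack bowl, blue, 120 mm across the rim, 28 mm high, foot 100 mm across, 0.16 kg; wall 8 mm, upright over the top 15 mm so the rim can be pinched from above; floor 5 mm thick. Origin: centre of its foot, z up. May be absent. Smaller bowls are taller: nested on the next one's floor (5 mm higher), a rim stands at least 11 mm above the larger rim.
- bowl_b: Snack bowl, yellow, 94 mm across the rim, 34 mm high, foot 76 mm across, 0.11 kg; wall 8 mm, upright over the top 15 mm so the rim can be pinched from above; floor 5 mm thick. Origin: centre of its foot, z up. May be absent. Smaller bowls are taller: nested on the next one's floor (5 mm higher), a rim stands at least 11 mm above the larger rim.
- bowl_c: Snack bowl, green, 70 mm across the rim, 40 mm high, foot 54 mm across, 0.08 kg; wall 8 mm, upright over the top 15 mm so the rim can be pinched from above; floor 5 mm thick. Origin: centre of its foot, z up. May be absent. Smaller bowls are taller: nested on the next one's floor (5 mm higher), a rim stands at least 11 mm above the larger rim.
- bowl_d: Snack bowl, white, 50 mm across the rim, 46 mm high, foot 32 mm across, 0.05 kg; wall 8 mm, upright over the top 15 mm so the rim can be pinched from above; floor 5 mm thick. Origin: centre of its foot, z up. May be absent. Smaller bowls are taller: nested on the next one's floor (5 mm higher), a rim stands at least 11 mm above the larger rim.
- draughts: Stack of red and black draughts, 32 mm across, 32 mm high. Bystander. Origin: centre of its underside.
- card_box: Blue box of cards, 62 x 90 x 18 mm. Bystander. Origin: centre of its underside.
- salt: Small glass salt jar, 36 mm across, 65 mm high. Bystander. Origin: centre of its underside.
- chalk_box: Cardboard chalk box 50 x 80 x 30 mm. Bystander. Origin: centre of its underside.
- mug: White mug, 76 mm across, 85 mm high. Bystander. Origin: centre of its underside.
- domino_box: Dark wooden domino box 40 x 110 x 35 mm. Bystander. Origin: centre of its underside.
- dice_cup: Dark dice cup upside up, 64 mm across, 70 mm high. Bystander. Origin: centre of its underside.
Mind the look-alikes: they are no part of the job. What is shaped like the lifter but green or red is not meant.

How it is judged:
By the outcome, as a careful person would: the job done as asked, in the order asked, and still so for the second after the job is handed in, with the robot touching nothing.
Of bowl_a, bowl_b, bowl_c, bowl_d only 2 to 4 are there at a start; the rules pass over those that are not, and their reading is None.
At some moment in a run one of bowl_a, bowl_b, bowl_c may be knocked a few centimetres aside while the robot is not near it.
It also fails if it takes over 210 s, if anything falls off the work surface, if the arm or the gripper's body presses on something with over 40 N, if the wrist force passes 120 N, or if a joint passes its speed limit or range.

ROBOT

A 6-joint arm with a two-finger parallel gripper is mounted at the origin on the work surface. World frame = base frame: x ahead of the robot, y to its left, z up, the work surface at z = 0. Lengths are in m, angles in degrees, forces in N, time in s.
With the tool pointing down it reaches from about 0.375 to 0.9 m from the base axis. Payload 3.1 kg.
Tool frame: the origin (TCP) lies on the centre line of the jaws, within the pads' length; the fingertips stand 25 mm ahead of it and the grasp point (between the pads) lies 6 mm ahead of it; y points along the fingers, x is the direction in which the jaws open and shut, and the axes are right-handed (so a half turn about y gives the same grasp; the last joint's range is limited). The gripper opens to 87 mm and grips with 3 to 60 N. Pads are 19 mm wide; open, the fingers measure 117 mm over their backs; the gripper's body (75 mm by 190 mm) begins 51 mm behind the grasp point.
Start: joints at [-86.889, 30.224, 82.088, -0, 67.689, -10.227], TCP at [0.144, -0.608, 0.208] pointing down, gripper open.
Joint ranges: [-176.69, 176.69], [-43.24, 126.21], [12.49, 139.97], [-82, 262], [0, 151.66], [-163.58, 163.58]. Speed limits (degrees/s): [159.86, 159.86, 180, 180, 180, 180].

INTERFACE

Orientations are given as a 3x3 rotation matrix whose columns are the frame's x, y, z axes.
In Python, from rig import * gives the robot as it stands.
- The arm moves only by the tool play_rows, never from a script. Its argument "commands" is a list of rows, each a list of 2 entries, a list of its own where there are three numbers: the shift along the world's x, y, z in m, then the turn, a rotation vector about the world's x, y, z in rad. A call has 1 to 10 rows; each row is the pose to reach, as a shift and turn from the pose commanded when the call began; what a row does not reach only later rows make up. A row lasts 1/8 s, in which the tool goes at most 62.5 mm and 10.7 degrees, less where a joint would pass 70% of its speed; a pose out of reach is approached as far as the arm can. A call with a gripper value outside its range is refused whole. "gripper" is the finger opening in m, from 0 to 0.087, set as the call begins (left out, the last holds). The fingers move at their own pace and stop on an object; the grip force is fixed at half the most. Time passes only in rows, so rows that repeat a pose let the fingers close. It gives the time, the measured TCP pose, the force and the opening at its end, in the units of the state.
- read_state(): the state, without advancing time (a new reading comes with each control period).
- capture(name): name is "side" or "top"; returns a dict with "frame" (480x640x3 uint8, red, green, blue), "depth" (480x640 float32, m along the optical axis (not along the pixel's ray), 0 where there is no reading), "mtx" (3x3 intrinsics, pixels), "cam_to_world" (4x4, takes a point from camera to world coordinates). Camera axes: x right, y down, z forward; pixel columns grow to the right and rows downward; lengths in m; the calibration is good to about 2 mm. A picture is of the moment at which its call begins.
- hand_in(): hands the job in, once; it reports no verdict.
The state is a dict: "time_s": time; "joint_positions": joint angles; "qvel": joint speeds; "tau": joint torques, N m; "position": TCP position; "tcp_rot": TCP orientation; "force": force on the tool from outside, world axes, zero at the start; "moment": the same for the moment, N m; "opening": opening from 0.0 (shut) to 1.0 (fully open).
Only numpy, scipy, OpenCV 4.12 (cv2) and the standard library are available. Lean on these libraries where they do the work, as an engineer would, in place of code of your own. Each camera call takes 0.05 s, during which the arm holds its last target. There are 200 camera calls.

## Working session

There is one attempt and no reset: what is moved stays moved. The work goes in short steps, Python scripts to look and compute and a tool call to move; the robot and the scene stay as the last step left them, time stands still between calls to the robot, and variables do not carry over. Pictures are saved under pics/ and viewed, about 12 in all and at most 16, crops included, and the job is handed in when it is done.

Besides the shell and the picture viewer there is one more tool, called after "Call:" as name(argument=value, ...) on one line, values as JSON. play_rows: Moves the arm, as the interface text tells. Its arguments: {"type":"object","properties":{"commands":{"type":"array"},"gripper":{"type":"number"}},"required":["commands"]}

```bash
ls; mkdir -p pics
python3 - <<'E'
from rig import *
import cv2,numpy as np,json
s=read_state();print(s)
for n in("top","side"):
    c=capture(n);cv2.imwrite(f"pics/{n}0.png",c["frame"][:,:,::-1]);np.savez(f"{n}0.npz",**c)
    print(n,c["mtx"],c["cam_to_world"],(c["depth"]>0).mean())
E
```

```text
pics
{'time_s': 0.0, 'joint_positions': array([-8.68903301e+01,  3.02774943e+01,  8.21556746e+01,  1.98597292e-04,
        6.76876638e+01, -1.02275477e+01]), 'qvel': array([ 0.00650469,  0.03153584, -0.01563085,  0.14239093,  0.03752092,
       -0.03149465]), 'tau': array([-2.70339951e-04, -4.40040135e+01, -1.76594836e+01,  6.33455906e-02,
        5.82415215e-02, -1.62336551e-04]), 'position': array([ 0.14416204, -0.60737983,  0.20749138]), 'tcp_rot': array([[ 2.30680436e-01, -1.11201766e-04,  9.73029560e-01],
       [-9.73027354e-01,  2.10599614e-03,  2.30680154e-01],
       [-2.07484854e-03, -9.99997776e-01,  3.77609748e-04]]), 'force': array([-1.14258297,  0.16686884, -0.4605293 ]), 'moment': array([-0.04422813,  0.01008838,  0.00947836]), 'opening': 1.0027179244176234}
top [[487.8018214    0.         326.71947281]
 [  0.         487.8018214  240.79023746]
 [  0.           0.           1.        ]] [[-0.02704977 -0.98287661  0.18226869  0.2625612 ]
 [-0.99940675  0.03047876  0.01603754 -0.10669714]
 [-0.02131825 -0.18172674 -0.98311796  1.48010683]
 [ 0.          0.          0.          1.        ]] 0.9960188802083333
side [[531.75867156   0.         326.99264542]
 [  0.         531.75867156 243.70674658]
 [  0.           0.           1.        ]] [[-9.98273229e-01 -4.35813223e-02  3.93856363e-02  4.49824554e-01]
 [-5.87391626e-02  7.46546888e-01 -6.62734830e-01  7.18340297e-01]
 [-5.20363998e-04 -6.63903918e-01 -7.47817703e-01  1.01629376e+00]
 [ 0.00000000e+00  0.00000000e+00  0.00000000e+00  1.00000000e+00]] 0.9959733072916667
```

View pics/top0.png

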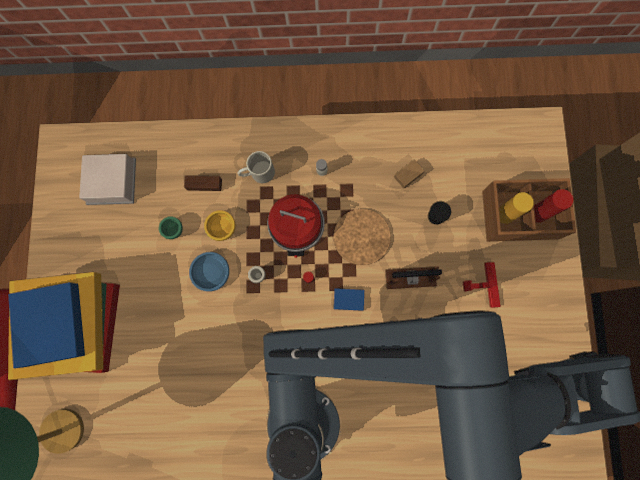

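View pics/side0.png

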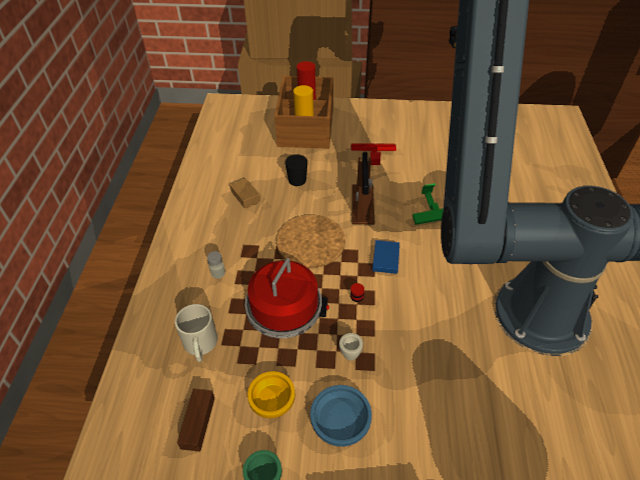

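```bash
cat > h.py <<'E'
import numpy as np,cv2
from scipy.optimize import least_squares
def grab(n,save=None):
    from rig import capture
    c=capture(n)
    if save: cv2.imwrite(f"pics/{save}.png",c["frame"][:,:,::-1])
    return c
def load(f): return dict(np.load(f))
def cloud(c):
    d=c["depth"];v,u=np.mgrid[:d.shape[0],:d.shape[1]];K=c["mtx"]
    P=np.stack([(u-K[0,2])/K[0,0]*d,(v-K[1,2])/K[1,1]*d,d],-1)
    T=c["cam_to_world"];W=P@T[:3,:3].T+T[:3,3];W[d<=0]=np.nan
    return W,cv2.cvtColor(c["frame"],cv2.COLOR_RGB2HSV).astype(int)
def px(c,p):
    T=np.linalg.inv(c["cam_to_world"]);q=T[:3,:3]@p+T[:3,3];q=c["mtx"]@q;return q[:2]/q[2]
def circ(xy,r=None):
    c0=(xy.max(0)+xy.min(0))/2
    if r is None:
        s=least_squares(lambda p:np.hypot(*(xy-p[:2]).T)-p[2],[*c0,.05],loss="soft_l1",f_scale=.002);return s.x
    s=least_squares(lambda p:np.hypot(*(xy-p[:2]).T)-r,c0,loss="soft_l1",f_scale=.002);return s.x
def ray(c,uv,z):
    K=c["mtx"];T=c["cam_to_world"];d=T[:3,:3]@np.array([(uv[0]-K[0,2])/K[0,0],(uv[1]-K[1,2])/K[1,1],1])
    return T[:3,3]+d*(z-T[2,3])/d[2]
HUE={"a":(95,115,90),"b":(20,32,120),"c":(60,90,80)}
RIM={"a":(.028,.060),"b":(.034,.047),"c":(.040,.035),"d":(.046,.025)}
def bowl(c,k,near,z0=0.,rad=.09):
    W,H=cloud(c);h,r=RIM[k];h=h+z0
    m=(np.hypot(W[...,0]-near[0],W[...,1]-near[1])<rad)&(abs(W[...,2]-h)<.006)
    if k in HUE: m&=(H[...,0]>=HUE[k][0])&(H[...,0]<=HUE[k][1])&(H[...,1]>HUE[k][2])
    else: m&=(H[...,1]<70)&(H[...,2]>90)
    p=W[m];return m.sum(),np.median(p[:,2]),circ(p[:,:2],r-.004),circ(p[:,:2])
E
python3 - <<'E'
from h import *
pts={"top":dict(a=(209,271),b=(220,225),c=(171,228),d=(256,275),cork=(363,236),lid=(295,222),card=(349,299),lif=(414,278)),
"side":dict(a=(340,415),b=(271,395),c=(262,468),d=(350,345),cork=(311,240),lid=(283,290),card=(386,256),lif=(364,200))}
for n in pts:
    c=load(n+"0.npz");W,H=cloud(c)
    tb=[(100,340),(600,400)] if 0 else []
    print(n,"table z",np.nanmedian(W[300:330,180:260,2]) if n=="top" else np.nanmedian(W[380:420,430:470,2]))
    for k,(u,v) in pts[n].items(): print(k,W[v,u].round(4),H[v,u])
    for k in "abcd":
        u,v=pts[n][k];m=bowl(c,k,W[v,u,:2]);print("bowl",k,m[0],*[np.round(x,4) for x in m[1:]])
    u,v=pts[n]["cork"];w=W[v,u,:2]
    m=(np.hypot(W[...,0]-w[0],W[...,1]-w[1])<.11)&(abs(W[...,2]-.010)<.004)&(H[...,1]>60)
    m=cv2.morphologyEx(m.astype(np.uint8),cv2.MORPH_OPEN,np.ones((3,3)))
    p=W[m>0];print("cork n",len(p),p.min(0),p.max(0),(p.min(0)+p.max(0))/2)
    u,v=pts[n]["lid"];w=W[v,u,:2]
    near=np.hypot(W[...,0]-w[0],W[...,1]-w[1])<.13
    m=near&(abs(W[...,2]-.020)<.003)&(H[...,1]<80);p=W[m];print("lip",len(p),circ(p[:,:2]),circ(p[:,:2],.086))
    m=near&(W[...,2]>.1)&(H[...,1]<120);p=W[m];print("loop",len(p),p.min(0),p.max(0),p.mean(0))
    q=p[p[:,2]>.122];
    if len(q)>3: l=cv2.fitLine(q[:,:2].astype(np.float32),cv2.DIST_L2,0,.01,.01).ravel();print(len(q),np.degrees(np.arctan2(l[1],l[0])),q.mean(0),np.percentile(q,[0,100],axis=0))
    u,v=pts[n]["lif"];w=W[v,u,:2]
    near=np.hypot(W[...,0]-w[0],W[...,1]-w[1])<.11
    m=near&(W[...,2]>.12)&(W[...,2]<.14);p=W[m];
    l=cv2.minAreaRect(p[:,:2].astype(np.float32)*1000);print("lifter",len(p),l,p.mean(0),np.percentile(p[:,2],[5,95]))
    m=near&(W[...,2]>.008)&(W[...,2]<.03);p=W[m];
    l=cv2.minAreaRect(p[:,:2].astype(np.float32)*1000);print("base",len(p),l,np.percentile(p[:,2],[5,50,95]))
E
python3 - <<'E'
import cv2
t=cv2.imread("pics/top0.png")[180:300,240:520];s=cv2.imread("pics/side0.png")[120:350,200:480]
cv2.imwrite("pics/crop0.png",cv2.vconcat([cv2.resize(t,(640,274),interpolation=2),cv2.resize(s,(640,526),interpolation=2)])[:, :])
i=cv2.imread("pics/crop0.png");cv2.imwrite("pics/crop0.png",cv2.resize(i,(480,600)))
E
```

```text
top table z 0.0005909092721746445
a [0.4531 0.2792 0.0068] [103  95 115]
b [5.972e-01 2.488e-01 5.000e-04] [ 19 182 139]
c [0.5906 0.3993 0.0093] [69 85 60]
d [0.4364 0.1351 0.0081] [ 24  38 107]
cork [ 0.5458 -0.1941  0.014 ] [ 14 130 141]
lid [0.5805 0.0077 0.0835] [  1 187 127]
card [ 0.3555 -0.1446  0.0135] [107 163 102]
lif [ 0.4053 -0.3302  0.0863] [21 19 92]
bowl a 191 0.0283 [0.4503 0.2744] [0.4502 0.2744 0.0552]
bowl b 190 0.034 [0.59   0.2441] [0.59   0.2441 0.0426]
bowl c 138 0.0395 [0.5865 0.3925] [0.5864 0.3925 0.03  ]
bowl d 117 0.0455 [0.4357 0.1289] [0.4357 0.1289 0.0209]
cork n 897 [ 0.46012261 -0.26474084  0.00603061] [ 0.6330846  -0.10509725  0.01399379] [ 0.5466036  -0.18491905  0.0100122 ]
lip 126 [0.59410673 0.01245086 0.08557743] [0.59453148 0.01264728]
loop 83 [ 0.57788308 -0.02478737  0.10249748] [0.60599562 0.04763382 0.13750393] [0.59138625 0.0109722  0.12826361]
73 71.3238 [0.59162511 0.01083611 0.13069848] [[ 0.57805449 -0.02478737  0.12214173]
 [ 0.60599562  0.04718361  0.13750393]]
lifter 260 ((415.4764709472656, -331.81439208984375), (15.00237560272216
[... 904 characters left out ...]
73582 -0.09897303  0.01399668] [ 0.54735419 -0.18782283  0.01000098]
lip 247 [0.59334751 0.01562689 0.08496008] [0.59359218 0.01439579]
loop 146 [ 0.57689096 -0.02215104  0.10040413] [0.60609259 0.05219829 0.13464204] [0.59182646 0.01753496 0.12415833]
103 71.39947 [0.59198052 0.01761369 0.12973894] [[ 0.57842631 -0.02215104  0.12213552]
 [ 0.60541671  0.05147101  0.13464204]]
lifter 185 ((415.7355041503906, -317.8087463378906), (13.3145170211792, 113.41047668457031), 0.9512004256248474) [ 0.4160753  -0.31306257  0.12932611] [0.12366796 0.13302846]
base 650 ((443.2024230957031, -258.10577392578125), (159.07061767578125, 217.571533203125), 14.40510368347168) [0.00833056 0.01104801 0.02087902]
```

View pics/crop0.png

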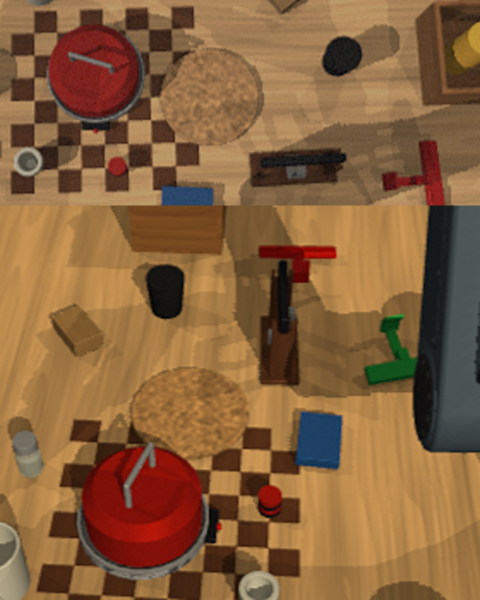

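Run:
```python
from h import *
for n in("top","side"):
    c=load(n+"0.npz");W,H=cloud(c)
    b=(abs(W[...,0]-.416)<.06)&(abs(W[...,1]+.325)<.11)
    m=b&(W[...,2]>.125)&(W[...,2]<.14)&(H[...,2]<60)
    p=W[m];l=cv2.fitLine(p[:,:2].astype(np.float32),cv2.DIST_HUBER,0,.001,.001).ravel()
    print(n,len(p),"handle yaw",np.degrees(np.arctan2(l[1],l[0])),p[:,:2].mean(0),p[:,:2].min(0),p[:,:2].max(0))
    m=b&(H[...,1]<60)&(H[...,2]>60)&(W[...,2]>.01);p=W[m];print("steel\n",p[np.argsort(p[:,2])][::max(1,len(p)//25)].round(3))
    # wood prong/base extents
    for lo,hi in((.10,.121),(.012,.03)):
        m=b&(W[...,2]>lo)&(W[...,2]<hi)&(H[...,1]>90)&(H[...,2]<110);p=W[m];
        if len(p): print("wood",lo,len(p),np.percentile(p,[2,98],axis=0).round(3).tolist())
    m=(np.hypot(W[...,0]-.594,W[...,1]-.014)<.12)&((H[...,0]<8)|(H[...,0]>172))&(H[...,1]>150)&(W[...,2]>.04);p=W[m]
    print("lid red",len(p),p.min(0),p.max(0))
    q=p[p[:,2]>.083];print("dome top",len(q),q.mean(0),np.median(q[:,2]))
```

```text
top 244 handle yaw -88.19148 [ 0.41551972 -0.3318389 ] [ 0.40754891 -0.39904535] [ 0.42448135 -0.26553907]
steel
 [[ 0.409 -0.354  0.012]
 [ 0.413 -0.32   0.021]
 [ 0.412 -0.328  0.024]
 [ 0.396 -0.345  0.025]
 [ 0.412 -0.322  0.025]
 [ 0.409 -0.328  0.027]
 [ 0.415 -0.328  0.028]
 [ 0.406 -0.327  0.029]
 [ 0.397 -0.321  0.03 ]
 [ 0.414 -0.321  0.031]
 [ 0.414 -0.33   0.031]
 [ 0.408 -0.33   0.032]
 [ 0.408 -0.321  0.033]
 [ 0.402 -0.323  0.033]
 [ 0.405 -0.329  0.035]
 [ 0.408 -0.317  0.037]
 [ 0.396 -0.325  0.037]
 [ 0.396 -0.331  0.037]
 [ 0.396 -0.322  0.039]
 [ 0.401 -0.325  0.042]
 [ 0.396 -0.337  0.059]
 [ 0.396 -0.339  0.062]
 [ 0.409 -0.331  0.081]
 [ 0.406 -0.325  0.085]
 [ 0.399 -0.336  0.085]
 [ 0.397 -0.333  0.085]
 [ 0.4   -0.327  0.086]
 [ 0.402 -0.33   0.087]
 [ 0.408 -0.333  0.088]
 [ 0.402 -0.335  0.089]
 [ 0.397 -0.326  0.089]
 [ 0.396 -0.338  0.089]
 [ 0.402 -0.338  0.09 ]
 [ 0.405 -0.332  0.091]
 [ 0.402 -0.326  0.091]
 [ 0.407 -0.338  0.092]]
wood 0.1 70 [[0.398, -0.396, 0.101], [0.435, -0.266, 0.12]]
wood 0.012 87 [[0.386, -0.398, 0.012], [0.444, -0.262, 0.027]
[... 547 characters left out ...]
0.323  0.08 ]
 [ 0.397 -0.34   0.082]
 [ 0.397 -0.331  0.083]
 [ 0.399 -0.33   0.083]
 [ 0.399 -0.322  0.084]
 [ 0.397 -0.322  0.084]
 [ 0.399 -0.326  0.084]
 [ 0.402 -0.337  0.084]
 [ 0.397 -0.317  0.085]
 [ 0.402 -0.34   0.085]
 [ 0.402 -0.324  0.086]
 [ 0.4   -0.339  0.086]
 [ 0.402 -0.327  0.086]
 [ 0.402 -0.33   0.087]
 [ 0.397 -0.33   0.087]
 [ 0.397 -0.322  0.087]
 [ 0.4   -0.329  0.088]
 [ 0.4   -0.332  0.089]]
wood 0.1 102 [[0.398, -0.395, 0.1], [0.433, -0.264, 0.119]]
wood 0.012 98 [[0.392, -0.387, 0.012], [0.443, -0.262, 0.029]]
lid red 3385 [ 0.51551225 -0.0566159   0.04002449] [0.66872414 0.09553417 0.13280362]
dome top 2057 [0.59121165 0.02103954 0.0874289 ] 0.08717620006603644
```

Call:
play_rows(commands=[[[0.05, 0.05, 0.04], [0, 0, 0.18]], [[0.1, 0.1, 0.04], [0, 0, 0.36]], [[0.14, 0.14, 0.04], [0, 0, 0.54]], [[0.18, 0.18, 0.04], [0, 0, 0.72]], [[0.21, 0.21, 0.04], [0, 0, 0.9]], [[0.24, 0.245, 0.04], [0, 0, 1.08]], [[0.265, 0.27, 0.04], [0, 0, 1.25]], [[0.272, 0.276, 0.02], [0, 0, 1.37]], [[0.272, 0.276, 0.0], [0, 0, 1.37]], [[0.272, 0.276, 0.0], [0, 0, 1.37]]], gripper=0.05)

```text
time_s: 1.35
position: [0.4153, -0.3307, 0.2068]
tcp_rot: [[0.999, -0.003, -0.032], [0.032, 0.004, 0.999], [-0.003, -1.0, 0.004]]
force: [0.0, 0.8, 0.4]
opening: 0.57
```

Run:
```python
from h import *
from rig import *
s=read_state();print(s["position"],s["tcp_rot"].round(4),s["joint_positions"].round(1),s["opening"])
out=[]
for n in("top","side"):
    c=grab(n);np.savez(n+"1.npz",**c)
    p=s["position"];R=s["tcp_rot"]
    im=c["frame"][:,:,::-1].copy()
    for q in [p+R[:,1]*.025,p+R[:,1]*.025+R[:,0]*.04,p+R[:,1]*.025-R[:,0]*.04]:
        u=px(c,q);print(n,u.round(1));cv2.circle(im,tuple(int(round(x)) for x in u),1,(255,0,255),-1)
    u=px(c,p).astype(int);out.append(cv2.resize(im[u[1]-60:u[1]+60,u[0]-60:u[0]+60],(400,400),interpolation=0))
cv2.imwrite("pics/g1.png",cv2.hconcat(out))
```

```text
[ 0.41533429 -0.33067677  0.20683042] [[ 0.9995 -0.003  -0.0324]
 [ 0.0324  0.0036  0.9995]
 [-0.0029 -1.      0.0037]] [-50.6  23.2  95.5  -0.   61.6 -52.5] 0.5696190743457246
top [419.5 270.4]
top [418.1 255.6]
top [420.9 285.4]
side [366.  151.9]
side [349.8 151.7]
side [382.1 152.1]
```

View pics/g1.png

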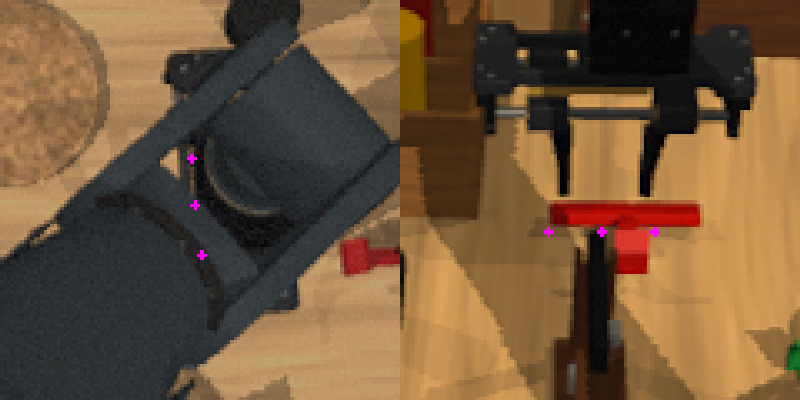

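Run:
```python
from h import *
c=load("side1.npz");W,H=cloud(c)
u0,v0=366-60,int(px(c,np.array([.4153,-.3307,.2068]))[1])-60
print(u0,v0)
for (a,b) in[(563,190),(563,180),(645,190),(645,180),(645,170),(567,160),(650,120),(600,25),(500,60)]:
    u=int(u0+(a-400)/400*120);v=int(v0+b/400*120);print((a,b),u,v,W[v-1:v+2,u].round(3).tolist(),H[v,u])
```

```text
306 83
(563, 190) 354 140 [[0.446, -0.314, 0.232], [0.446, -0.319, 0.226], [0.445, -0.607, 0.002]] [120 255   3]
(563, 180) 354 137 [[0.447, -0.319, 0.238], [0.447, -0.32, 0.234], [0.446, -0.315, 0.235]] [114 255   5]
(645, 190) 379 140 [[0.386, -0.323, 0.228], [0.386, -0.32, 0.228], [0.386, -0.319, 0.226]] [102 159   8]
(645, 180) 379 137 [[0.387, -0.328, 0.233], [0.387, -0.324, 0.233], [0.387, -0.323, 0.231]] [ 0 26 10]
(645, 170) 379 134 [[0.388, -0.32, 0.248], [0.388, -0.319, 0.246], [0.388, -0.318, 0.243]] [75 46 11]
(567, 160) 356 131 [[0.443, -0.32, 0.255], [0.442, -0.32, 0.251], [0.442, -0.321, 0.248]] [ 18 109  35]
(650, 120) 381 119 [[0.388, -0.296, 0.307], [0.386, -0.318, 0.289], [0.386, -0.32, 0.285]] [ 18 127  44]
(600, 25) 366 90 [[0.425, -0.31, 0.371], [0.425, -0.308, 0.37], [0.425, -0.309, 0.367]] [0 0 9]
(500, 60) 336 101 [[0.491, -0.319, 0.335], [0.491, -0.316, 0.334], [0.491, -0.312, 0.335]] [ 0  8 32]
```

Run:
```python
from h import *
from rig import *
s=read_state();print(s["time_s"],s["position"],s["joint_positions"])
c=grab("side");W,H=cloud(c)
for x in((.446),(.386)):
    m=(abs(W[...,0]-x)<.012)&(abs(W[...,1]+.325)<.03)&(W[...,2]>.15)&(W[...,2]<.32);p=W[m];print(len(p),p.min(0),p.max(0),np.percentile(p[:,2],[1,5,10]))
c=grab("top");W,H=cloud(c)
m=(abs(W[...,0]-.415)<.06)&(abs(W[...,1]+.33)<.06)&(W[...,2]>.15)&(W[...,2]<.26);p=W[m];print(len(p),p[:6] if len(p) else 0)
print(read_state()["time_s"],read_state()["position"])
```

```text
1.45 [ 0.4162203  -0.33225175  0.208574  ] [-5.06297290e+01  2.31151228e+01  9.53220425e+01  1.50041938e-03
  6.15750813e+01 -5.24495027e+01]
157 [ 0.43512007 -0.3547796   0.22243521] [ 0.45746439 -0.29503793  0.31992049] [0.22510886 0.23051592 0.23835753]
202 [ 0.37430643 -0.34248851  0.22231901] [ 0.39764295 -0.29503385  0.31998374] [0.2257863  0.23020567 0.23723749]
2 [[ 0.44971926 -0.32095634  0.22999675]
 [ 0.4471741  -0.32086951  0.22957492]]
1.55 [ 0.41647186 -0.33280864  0.20921923]
```

Call:
play_rows(commands=[[[0, 0, -0.024], [0, 0, 0]], [[0, 0, -0.044], [0, 0, 0]], [[0, 0, -0.044], [0, 0, 0]], [[0, 0, -0.044], [0, 0, 0]]])

```text
time_s: 2.05
position: [0.4167, -0.3329, 0.1655]
tcp_rot: [[0.999, 0.001, -0.032], [0.032, -0.001, 0.999], [0.001, -1.0, -0.002]]
force: [0.2, -0.2, 1.0]
opening: 0.575
```

Run:
```python
from h import *
from rig import *
s=read_state();print(s["time_s"],s["position"],s["force"])
c=grab("side");W,H=cloud(c)
for x in((.446),(.386)):
    m=(abs(W[...,0]-x)<.012)&(abs(W[...,1]+.325)<.03)&(W[...,2]>.10)&(W[...,2]<.32)&(H[...,2]<70);p=W[m];print(len(p),np.percentile(p[:,2],[1,5,10]))
u=px(c,s["position"]).astype(int);im=c["frame"][u[1]-75:u[1]+45,u[0]-60:u[0]+60,::-1];cv2.imwrite("pics/g2.png",cv2.resize(im,(480,480),interpolation=0));print(u)
```

```text
2.05 [ 0.4166801  -0.33287993  0.16547422] [ 0.17281103 -0.23485893  0.96547401]
246 [0.18534043 0.19253921 0.20171348]
304 [0.18498036 0.19752005 0.21055596]
[365 156]
```

View pics/g2.png

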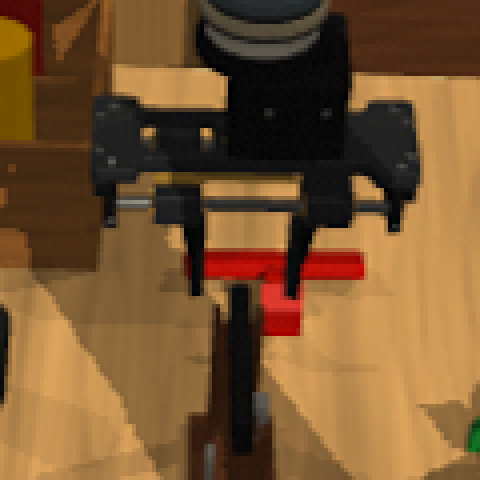

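Call:
play_rows(commands=[[[0, 0, -0.022], [0, 0, 0]], [[0, 0, -0.043], [0, 0, 0]], [[0, 0, -0.043], [0, 0, 0]]])

```text
time_s: 2.48
position: [0.4159, -0.3317, 0.1212]
tcp_rot: [[0.999, -0.001, -0.032], [0.032, 0.001, 0.999], [-0.001, -1.0, 0.001]]
force: [0.1, -0.5, 1.2]
opening: 0.574
```

Call:
play_rows(commands=[[[0, 0, 0], [0, 0, 0]], [[0, 0, 0], [0, 0, 0]], [[0, 0, 0], [0, 0, 0]], [[0, 0, 0], [0, 0, 0]], [[0, 0, 0], [0, 0, 0]]], gripper=0.005)

```text
time_s: 3.1
position: [0.4162, -0.3321, 0.1216]
tcp_rot: [[0.999, 0.0, -0.032], [0.032, -0.0, 0.999], [0.0, -1.0, -0.0]]
force: [-0.4, 0.6, -0.1]
opening: 0.111
```

Run:
```python
from h import *
from rig import *
s=read_state();print(s["time_s"],s["position"],s["force"],s["opening"])
c=grab("side")
u=px(c,s["position"]).astype(int);im=c["frame"][u[1]-75:u[1]+45,u[0]-60:u[0]+60,::-1];cv2.imwrite("pics/g3.png",cv2.resize(im,(480,480),interpolation=0));print(u)
```

```text
3.1 [ 0.41623112 -0.33212101  0.12157074] [-0.36375568  0.57447611 -0.0992823 ] 0.11105753239869005
[364 170]
```

View pics/g3.png

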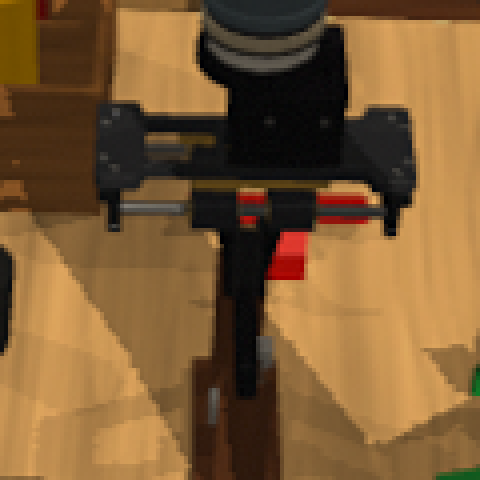

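Call:
play_rows(commands=[[[0, 0, 0], [0, 0, 0]], [[0, 0, 0], [0, 0, 0]], [[0, 0, 0], [0, 0, 0]], [[0, 0, 0], [0, 0, 0]]])

```text
time_s: 3.65
position: [0.4162, -0.3321, 0.1214]
tcp_rot: [[0.999, -0.0, -0.032], [0.032, 0.0, 0.999], [-0.0, -1.0, 0.0]]
force: [-0.1, -0.1, 0.2]
opening: 0.057
```

Run:
```python
from h import *
c=load("side1.npz");g=cv2.cvtColor(c["frame"],cv2.COLOR_RGB2GRAY)
print(g[132:148,352:358]);print(g[132:148,376:382])
K=c["mtx"];T=c["cam_to_world"]
def onY(u,v,y):
    d=T[:3,:3]@np.array([(u-K[0,2])/K[0,0],(v-K[1,2])/K[1,1],1]);return T[:3,3]+d*(y-T[1,3])/d[1]
for v in(140.5,141.5,142.5):print(v,onY(366,v,-.3215))
print(154.5,onY(366,154.5,-.3235))
```

```text
[[119  53   4  11  30 123]
 [130  76   0   8  30 122]
 [132  80   0   8  31 124]
 [132  81   2   8  30 124]
 [134  83   1   7  29 123]
 [140  85   1   7  56 130]
 [143  87   0   5  60 131]
 [143  86   0   4  59 130]
 [142  84   0   2  56 129]
 [159 112  52  73  95 138]
 [164 159 154 154 154 158]
 [ 99 103 104  99  94  93]
 [ 40  50  53  52  48  49]
 [ 34  34  37  44  48  47]
 [ 39  41  40  50  58  58]
 [ 34  37  36  37  57  70]]
[[165 125  29  10  10   4]
 [167 127  27  14   8   1]
 [163 124   9  10   5  23]
 [164 125   2  12   4  51]
 [159 118   3  11   2  53]
 [159 118   4   9   1  81]
 [159 118   2  11   2  86]
 [160 119   4   9   0  85]
 [160 115   0   5   1 113]
 [159 127  60  23   0 115]
 [172 170 162 139 135 157]
 [120 111 111 102 101 104]
 [ 66  59  59  61  61  61]
 [ 48  51  50  50  52  50]
 [ 59  57  54  56  57  55]
 [ 68  70  69  70  68  68]]
140.5 [ 0.41731481 -0.3215      0.22354474]
141.5 [ 0.41715336 -0.3215      0.2205699 ]
142.5 [ 0.41699135 -0.3215      0.21758475]
154.5 [ 0.41493543 -0.3235      0.17933097]
```

Call:
play_rows(commands=[[[0, 0, 0], [0, 0, 0]], [[0, 0, 0], [0, 0, 0]], [[0, 0, 0], [0, 0, 0]], [[0, 0, 0], [0, 0, 0]], [[0, 0, -0.015], [0, 0, 0]], [[0, 0, -0.026], [0, 0, 0]], [[0, 0, -0.036], [0, 0, 0]], [[0, 0, -0.036], [0, 0, 0]]], gripper=0.05)

```text
time_s: 4.65
position: [0.4156, -0.3314, 0.0842]
tcp_rot: [[0.999, -0.002, -0.032], [0.032, 0.002, 0.999], [-0.002, -1.0, 0.002]]
force: [0.1, 0.6, 1.0]
opening: 0.571
```

Call:
play_rows(commands=[[[0, 0, 0], [0, 0, 0]], [[0, 0, 0], [0, 0, 0]], [[0, 0, 0], [0, 0, 0]], [[0, 0, 0], [0, 0, 0]], [[0, 0, 0], [0, 0, 0]], [[0, 0, 0], [0, 0, 0]], [[0, 0, 0], [0, 0, 0]]], gripper=0.005)

```text
time_s: 5.52
position: [0.4161, -0.3321, 0.0856]
tcp_rot: [[0.999, -0.0, -0.032], [0.032, -0.0, 0.999], [-0.0, -1.0, -0.0]]
force: [-1.1, -0.4, 2.2]
opening: 0.153
```

Call:
play_rows(commands=[[[0, 0, 0.01], [0, 0, 0]], [[0, 0, 0.03], [0, 0, 0]], [[0, 0, 0.06], [0, 0, 0]], [[0, 0, 0.09], [0, 0, 0]], [[0, 0, 0.115], [0, 0, 0]], [[0, 0, 0.13], [0, 0, 0]], [[0, 0, 0.13], [0, 0, 0]]])

```text
time_s: 6.4
position: [0.4167, -0.3325, 0.2164]
tcp_rot: [[0.999, 0.002, -0.032], [0.032, -0.002, 0.999], [0.002, -1.0, -0.002]]
force: [-0.4, -0.3, -1.1]
opening: 0.158
```

Call:
play_rows(commands=[[[0.013, 0.036, 0], [0, 0, -0.04]], [[0.026, 0.08, 0], [0, 0, -0.08]], [[0.039, 0.12, 0], [0, 0, -0.12]], [[0.052, 0.16, 0], [0, 0, -0.16]], [[0.065, 0.2, 0], [0, 0, -0.2]], [[0.078, 0.24, 0], [0, 0, -0.24]], [[0.091, 0.28, 0], [0, 0, -0.28]], [[0.104, 0.32, 0], [0, 0, -0.32]], [[0.119, 0.366, 0], [0, 0, -0.358]], [[0.119, 0.366, 0], [0, 0, -0.358]]])

```text
time_s: 7.65
position: [0.5349, 0.0369, 0.214]
tcp_rot: [[0.949, -0.002, 0.316], [-0.316, 0.001, 0.949], [-0.003, -1.0, 0.0]]
force: [-1.0, -0.8, -0.8]
opening: 0.156
```

Run:
```python
from h import *
from rig import *
s=read_state();print(s["time_s"],s["position"],s["force"],s["opening"],s["qvel"].round(2),s["joint_positions"].round(1))
out=[]
for n in("top","side"):
    c=grab(n);np.savez(n+"2.npz",**c)
    u=px(c,np.array([.56,.025,.13])).astype(int);out.append(cv2.resize(c["frame"][u[1]-60:u[1]+60,u[0]-60:u[0]+60,::-1],(400,400),interpolation=0));print(n,u)
cv2.imwrite("pics/g4.png",cv2.hconcat(out))
```

```text
7.65 [0.53486612 0.03694062 0.21397736] [-0.98221004 -0.7744725  -0.83640924] 0.15605991071091124 [-3.29 -0.64  1.27 -2.55  0.28 -1.81] [-8.  23.  94.4  0.1 62.7 10.4]
top [287 225]
side [294 274]
```

View pics/g4.png

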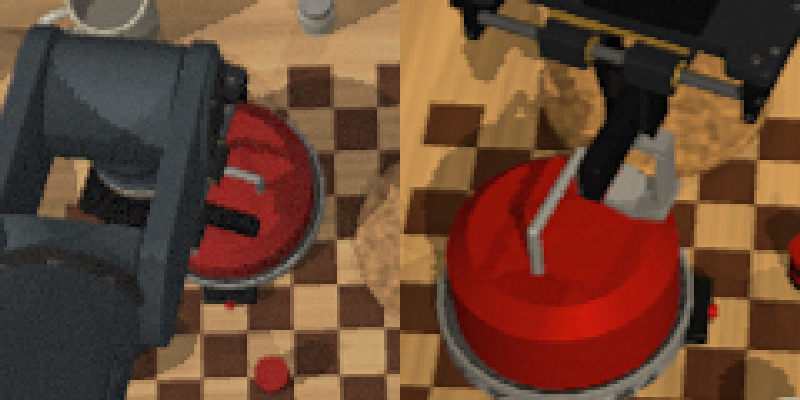

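Run:
```python
from h import *
from rig import *
s=read_state();print(s["position"])
a=np.radians(-18.65);X=np.array([np.cos(a),np.sin(a)]);Y=np.array([-X[1],X[0]])
for n in("side","top"):
    c=load(n+"2.npz");W,H=cloud(c)
    near=(np.hypot(W[...,0]-.565,W[...,1]-.03)<.12)
    O=np.array([.535,.0345])
    for nm,m in(("hook",near&(H[...,1]<50)&(H[...,2]>70)&(W[...,2]>.14)&(W[...,2]<.24)),("bar",near&(H[...,1]<90)&(H[...,2]>70)&(W[...,2]>.12)&(W[...,2]<.14)),("handle",near&(H[...,2]<45)&(W[...,2]>.22)&(W[...,2]<.265))):
        p=W[m]
        if len(p)<3: print(n,nm,len(p));continue
        L=np.c_[(p[:,:2]-O)@X,(p[:,:2]-O)@Y,p[:,2]]*1000
        print(n,nm,len(p),"pct2",np.percentile(L,2,axis=0).round(1),"50",np.median(L,axis=0).round(1),"98",np.percentile(L,98,axis=0).round(1))
        if nm=="hook":
            q=L[L[:,2]<166];print(" tongue",len(q),q.min(0).round(1),q.max(0).round(1))
            q=L[(L[:,2]>175)];print(" shank",len(q),q.min(0).round(1) if len(q) else 0,q.max(0).round(1) if len(q) else 0)
        if nm=="bar": l=cv2.fitLine(p[:,:2].astype(np.float32),cv2.DIST_HUBER,0,.001,.001).ravel();print(" bar yaw",np.degrees(np.arctan2(l[1],l[0])))
```

```text
[0.53425312 0.03429628 0.2141479 ]
side hook 314 pct2 [-21.1 -10.4 155.8] 50 [ -9.7   6.4 162.8] 98 [ 13.9  17.6 217.7]
 tongue 181 [-21.7 -13.4 152.9] [ 17.7  19.4 165.5]
 shank 116 [-21.2  -5.9 175.4] [ -3.6  12.9 219.6]
side bar 95 pct2 [ 56.  -36.5 122.7] 50 [ 59.    5.7 130.2] 98 [ 62.4  37.8 134.7]
 bar yaw 71.726
side handle 447 pct2 [-16.8  -0.5 232.1] 50 [ -6.1  30.8 255.1] 98 [ 11.5  70.3 262.8]
top hook 1
top bar 29 pct2 [ 57.4 -40.3 123.6] 50 [ 60.6 -25.8 130.6] 98 [ 64.4  -9.1 136.9]
 bar yaw 71.88331
top handle 95 pct2 [ -6.7 -65.3 239.1] 50 [ -2.  -46.7 257.4] 98 [  5.  -23.5 262.9]
```

Call:
play_rows(commands=[[[0, 0, -0.02], [0, 0, 0]], [[0, 0, -0.04], [0, 0, 0]], [[0, 0, -0.053], [0, 0, 0]], [[0, 0, -0.053], [0, 0, 0]], [[0, 0, -0.053], [0, 0, 0]]])

```text
time_s: 8.38
position: [0.5357, 0.0334, 0.1629]
tcp_rot: [[0.947, 0.001, 0.321], [-0.321, -0.0, 0.947], [0.001, -1.0, 0.0]]
force: [-0.4, -0.1, -2.2]
opening: 0.155
```

Call:
play_rows(commands=[[[0.01, -0.004, 0], [0, 0, 0]], [[0.02, -0.008, 0], [0, 0, 0]], [[0.03, -0.012, 0], [0, 0, 0]], [[0.04, -0.0155, 0], [0, 0, 0]], [[0.05, -0.019, 0], [0, 0, 0]], [[0.0565, -0.0215, 0], [0, 0, 0]], [[0.0565, -0.0215, 0], [0, 0, 0]], [[0.0565, -0.0215, 0], [0, 0, 0]]])

```text
time_s: 9.38
position: [0.5912, 0.0126, 0.1623]
tcp_rot: [[0.947, -0.001, 0.32], [-0.32, 0.0, 0.947], [-0.001, -1.0, -0.0]]
force: [-0.0, -0.2, -2.2]
opening: 0.157
```

Run:
```python
from h import *
from rig import *
s=read_state();print(s["time_s"],s["position"],s["force"],s["opening"],s["qvel"].round(2))
out=[]
for n in("top","side"):
    c=grab(n);np.savez(n+"3.npz",**c)
    u=px(c,np.array([.59,.015,.12])).astype(int);out.append(cv2.resize(c["frame"][u[1]-50:u[1]+50,u[0]-50:u[0]+50,::-1],(400,400),interpolation=0));print(n,u)
cv2.imwrite("pics/g5.png",cv2.hconcat(out))
```

```text
9.375 [0.59116533 0.0125639  0.16227496] [-0.02768436 -0.17412011 -2.15970956] 0.15721962667908154 [ 0.12 -0.16  0.28  0.04 -0.13 -0.02]
top [291 216]
side [281 273]
```

View pics/g5.png

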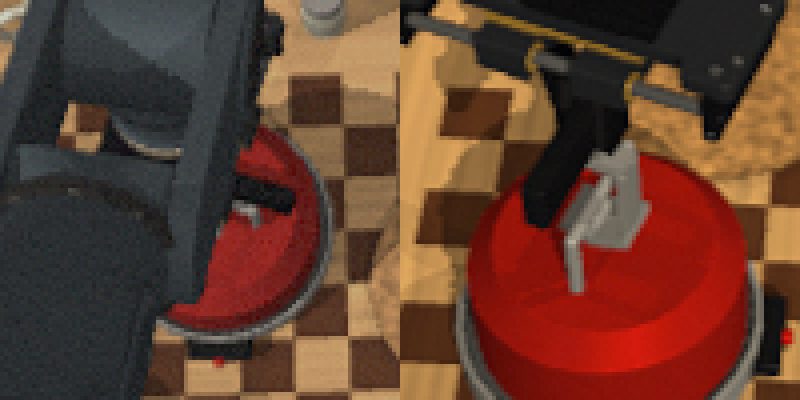

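Call:
play_rows(commands=[[[0, 0, 0.008], [0, 0, 0]], [[0, 0, 0.013], [0, 0, 0]], [[0, 0, 0.015], [0, 0, 0]], [[0, 0, 0.017], [0, 0, 0]], [[0, 0, 0.019], [0, 0, 0]], [[0, 0, 0.021], [0, 0, 0]], [[0, 0, 0.024], [0, 0, 0]], [[0, 0, 0.028], [0, 0, 0]], [[0, 0, 0.032], [0, 0, 0]], [[0, 0, 0.032], [0, 0, 0]]])

```text
time_s: 10.72
position: [0.5921, 0.0123, 0.195]
tcp_rot: [[0.947, 0.001, 0.32], [-0.32, -0.0, 0.947], [0.001, -1.0, 0.0]]
force: [0.2, -0.2, -5.9]
opening: 0.16
```

Call:
play_rows(commands=[[[0, 0, 0.004], [0, 0, 0]], [[0, 0, 0.01], [0, 0, 0]], [[0, 0, 0.018], [0, 0, 0]], [[0, 0, 0.026], [0, 0, 0]], [[0, 0, 0.034], [0, 0, 0]], [[0, 0, 0.042], [0, 0, 0]], [[0, 0, 0.048], [0, 0, 0]], [[0, 0, 0.05], [0, 0, 0]], [[0, 0, 0.05], [0, 0, 0]], [[0, 0, 0.05], [0, 0, 0]]])

```text
time_s: 11.98
position: [0.5914, 0.0124, 0.244]
tcp_rot: [[0.947, -0.001, 0.32], [-0.32, 0.0, 0.947], [-0.001, -1.0, -0.0]]
force: [0.4, -0.6, -5.7]
opening: 0.162
```

```bash
cat > lid.py <<'E'
from h import *
def lid(c,near,zr):
    """lid with rim at about zr: dome plane, bar, extents"""
    W,H=cloud(c)
    n=np.hypot(W[...,0]-near[0],W[...,1]-near[1])<.13
    red=n&((H[...,0]<8)|(H[...,0]>172))&(H[...,1]>150)&(W[...,2]>zr+.02);p=W[red]
    print(" red ctr",((p.min(0)+p.max(0))/2)[:2].round(4),np.percentile(p[:,:2],[.5,99.5],axis=0).mean(0).round(4),len(p))
    b=n&(H[...,1]<90)&(H[...,2]>70)&(abs(W[...,2]-zr-.115)<.008);p=W[b]
    if len(p)>5:
        l=cv2.fitLine(p[:,:2].astype(np.float32),cv2.DIST_HUBER,0,.001,.001).ravel()
        print(" bar",len(p),((p.min(0)+p.max(0))/2).round(4),"yaw",np.degrees(np.arctan2(l[1],l[0])).round(2))
    t=red&(abs(W[...,2]-zr-.073)<.008)&(np.hypot(W[...,0]-near[0],W[...,1]-near[1])<.045);p=W[t]
    if len(p)>30:
        A=np.c_[p[:,0]-near[0],p[:,1]-near[1],np.ones(len(p))];k=np.linalg.lstsq(A,p[:,2],rcond=None)[0];print(" dome tilt deg",np.degrees(k[:2]).round(2),"z",k[2].round(4),len(p))
def cork(c,near):
    W,H=cloud(c);n=(np.hypot(W[...,0]-near[0],W[...,1]-near[1])<.12)&(abs(W[...,2]-.01)<.006)
    m=(n&(H[...,1]>60)).astype(np.uint8);m=cv2.morphologyEx(m,cv2.MORPH_OPEN,np.ones((3,3)));return m,W
E
python3 - <<'E'
from lid import *
from rig import *
s=read_state();print(s["time_s"],s["position"],s["force"],s["moment"],s["opening"])
for n in("top","side"):
    c=grab(n);np.savez(n+"4.npz",**c);print(n);lid(c,(.591,.0125),.014+.065)
# cork from initial images via threshold against table: find contour of texture at height
for n in("top","side"):
    c=load(n+"0.npz");g=cork(c,(.547,-.188));m,W=g
    p=W[m>0];e=p[(np.hypot(p[:,0]-.547,p[:,1]+.188)>.06)]
    # edge pixels by mask contour, convex hull circle
    h=cv2.convexHull(p[:,:2].astype(np.float32)).reshape(-1,2);print(n,"hull circ",circ(h),circ(h,.088),cv2.minEnclosingCircle(p[:,:2].astype(np.float32)))
E
```

```text
11.975 [0.59141649 0.01241217 0.24404992] [ 0.36333919 -0.57763269 -5.73875005] [ 0.02372446 -0.11470547  0.00946502] 0.16198563153429205
top
 red ctr [ 0.5838 -0.0088] [ 0.582  -0.0167] 978
 bar 27 [ 0.5788 -0.0084  0.1945] yaw -84.98
 dome tilt deg [-1.26 -0.67] z 0.1517 197
side
 red ctr [0.5898 0.0208] [0.5882 0.0248] 3501
 bar 247 [0.59   0.0226 0.1941] yaw 83.36
 dome tilt deg [-0.79  0.16] z 0.1522 772
top hull circ [ 0.54657665 -0.19006938  0.08729352] [ 0.5467024  -0.19009936] ((0.546325147151947, -0.18935807049274445), 0.0893048569560051)
side hull circ [ 0.54627694 -0.18781145  0.08868178] [ 0.54643863 -0.18748065] ((0.5460903644561768, -0.18899525701999664), 0.09096015244722366)
```

Call:
play_rows(commands=[[[-0.001, -0.006, 0], [0, 0, 0]], [[-0.004, -0.02, 0], [0, 0, 0]], [[-0.009, -0.04, 0], [0, 0, 0]], [[-0.0145, -0.065, 0], [0, 0, 0]], [[-0.02, -0.09, 0], [0, 0, 0]], [[-0.0255, -0.115, 0], [0, 0, 0]], [[-0.031, -0.14, 0], [0, 0, 0]], [[-0.0365, -0.165, 0], [0, 0, 0]], [[-0.0415, -0.187, 0], [0, 0, 0]], [[-0.0445, -0.2, 0], [0, 0, 0]]])

```text
time_s: 13.32
position: [0.5463, -0.1902, 0.2445]
tcp_rot: [[0.947, -0.0, 0.322], [-0.322, -0.001, 0.947], [0.0, -1.0, -0.001]]
force: [0.1, -0.0, -5.7]
opening: 0.162
```

Call:
play_rows(commands=[[[-0.001, -0.0045, 0], [0, 0, 0]], [[-0.001, -0.0045, 0], [0, 0, 0]], [[-0.001, -0.0045, 0], [0, 0, 0]], [[-0.001, -0.0045, -0.008], [0, 0, 0]], [[-0.001, -0.0045, -0.018], [0, 0, 0]], [[-0.001, -0.0045, -0.028], [0, 0, 0]], [[-0.001, -0.0045, -0.038], [0, 0, 0]], [[-0.001, -0.0045, -0.046], [0, 0, 0]], [[-0.001, -0.0045, -0.05], [0, 0, 0]], [[-0.001, -0.0045, -0.05], [0, 0, 0]]])

```text
time_s: 14.58
position: [0.5461, -0.1921, 0.1942]
tcp_rot: [[0.947, -0.0, 0.32], [-0.32, 0.0, 0.947], [-0.0, -1.0, 0.0]]
force: [-0.1, 0.9, -5.8]
opening: 0.16
```

Run:
```python
from lid import *
from rig import *
s=read_state();print(s["time_s"],s["position"],s["force"],s["opening"])
out=[]
for n in("top","side"):
    c=grab(n);np.savez(n+"5.npz",**c);print(n);lid(c,(.546,-.19),.030)
    u=px(c,np.array([.546,-.19,.05])).astype(int);out.append(cv2.resize(c["frame"][u[1]-60:u[1]+60,u[0]-60:u[0]+60,::-1],(400,400),interpolation=0))
    m,W=cork(c,(.546,-.188));p=W[m>0];print(len(p),p[:,:2].min(0),p[:,:2].max(0))
cv2.imwrite("pics/g6.png",cv2.hconcat(out))
```

```text
14.575 [ 0.54613623 -0.19211365  0.19415696] [-0.12613253  0.90333146 -5.80482059] 0.15999431799285313
top
 red ctr [ 0.5405 -0.2089] [ 0.5395 -0.2087] 275
27 [ 0.45966386 -0.22178745] [ 0.47179564 -0.18763701]
side
 red ctr [ 0.5307 -0.1791] [ 0.5428 -0.176 ] 2541
 bar 177 [ 0.545  -0.1798  0.1446] yaw 75.7
 dome tilt deg [-1.06  0.45] z 0.1028 564
787 [ 0.45997175 -0.20473478] [ 0.63375097 -0.09883942]
```

View pics/g6.png

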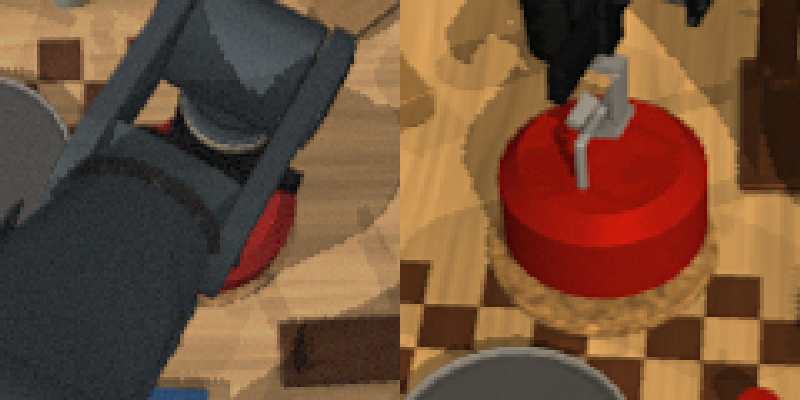

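Run:
```python
from h import *
for f,near,zr in(("side0",(.592,.017),.014),("side5",(.546,-.19),.0295),("top0",(.592,.012),.014),("top5",(.546,-.19),.0295)):
    c=load(f+".npz");W,H=cloud(c)
    n=np.hypot(W[...,0]-near[0],W[...,1]-near[1])<.1
    p=W[n&((H[...,0]<8)|(H[...,0]>172))&(H[...,1]>150)&(W[...,2]>zr+.01)&(W[...,2]<zr+.05)]
    h=p[np.hypot(p[:,0]-near[0],p[:,1]-near[1])>.06]
    # points on the upright wall
    print(f,len(h),np.percentile(h[:,:2],[.5,99.5],axis=0).round(4).tolist(),circ(h[:,:2],.078).round(4))
```

```text
side0 672 [[0.5153, 0.0067], [0.6597, 0.094]] [0.5926 0.0132]
side5 668 [[0.4684, -0.1812], [0.6141, -0.1099]] [ 0.5454 -0.1909]
top0 118 [[0.5148, -0.0651], [0.5961, 0.0685]] [0.5933 0.0126]
top5 28 [[0.4685, -0.2563], [0.5025, -0.2039]] [ 0.5458 -0.1913]
```

Call:
play_rows(commands=[[[0.001, 0.002, -0.006], [0, 0, 0]], [[0.001, 0.002, -0.012], [0, 0, 0]], [[0.001, 0.002, -0.015], [0, 0, 0]], [[0.001, 0.002, -0.018], [0, 0, 0]], [[0.001, 0.002, -0.02], [0, 0, 0]], [[0.001, 0.002, -0.022], [0, 0, 0]], [[0.001, 0.002, -0.026], [0, 0, 0]], [[0.001, 0.002, -0.032], [0, 0, 0]], [[0.001, 0.002, -0.0365], [0, 0, 0]], [[0.001, 0.002, -0.0365], [0, 0, 0]]])

```text
time_s: 15.92
position: [0.5469, -0.1899, 0.1573]
tcp_rot: [[0.947, -0.001, 0.32], [-0.32, 0.001, 0.947], [-0.001, -1.0, 0.0]]
force: [0.3, 0.0, -1.8]
opening: 0.16
```

Run:
```python
from lid import *
from rig import *
s=read_state();print(s["time_s"],s["position"],s["force"],s["moment"])
c=grab("side");lid(c,(.546,-.19),.010)
```

```text
15.925 [ 0.54685329 -0.18988832  0.15733865] [ 0.2720185   0.00565174 -1.82039592] [-0.05011599 -0.04185589 -0.01740776]
 red ctr [ 0.5463 -0.1793] [ 0.5455 -0.1758] 2439
 bar 88 [ 0.5439 -0.1761  0.1249] yaw 68.61
 dome tilt deg [ 0.06 -0.08] z 0.0835 482
```

Call:
play_rows(commands=[[[-0.01, 0.0033, 0], [0, 0, 0]], [[-0.025, 0.0083, 0], [0, 0, 0]], [[-0.04, 0.0133, 0], [0, 0, 0]], [[-0.057, 0.019, 0], [0, 0, 0]], [[-0.057, 0.019, 0.02], [0, 0, 0]], [[-0.057, 0.019, 0.06], [0, 0, 0]], [[-0.057, 0.019, 0.06], [0, 0, 0]]])

```text
time_s: 16.85
position: [0.4917, -0.1721, 0.221]
tcp_rot: [[0.947, 0.006, 0.32], [-0.32, -0.004, 0.947], [0.007, -1.0, -0.002]]
force: [-0.5, -0.5, -1.6]
opening: 0.157
```

Call:
play_rows(commands=[[[-0.012, -0.027, 0], [0, 0, 0.06]], [[-0.024, -0.054, 0], [0, 0, 0.12]], [[-0.036, -0.081, 0], [0, 0, 0.18]], [[-0.05, -0.108, 0], [0, 0, 0.24]], [[-0.062, -0.135, 0], [0, 0, 0.3]], [[-0.074, -0.161, 0], [0, 0, 0.358]], [[-0.074, -0.161, 0], [0, 0, 0.358]], [[-0.074, -0.161, 0], [0, 0, 0.358]], [[-0.074, -0.161, 0], [0, 0, 0.358]]])

```text
time_s: 17.98
position: [0.4162, -0.3308, 0.2176]
tcp_rot: [[0.999, -0.001, -0.033], [0.033, 0.001, 0.999], [-0.001, -1.0, 0.001]]
force: [-0.1, -0.7, -1.9]
opening: 0.159
```

Run:
```python
from lid import *
from rig import *
for i in range(3):
    s=read_state();print(s["time_s"],s["position"].round(4),np.degrees(np.arctan2(s["tcp_rot"][1,0],s["tcp_rot"][0,0])),s["force"].round(1),s["opening"]);c=grab("side")
W,H=cloud(c);b=(abs(W[...,0]-.416)<.03)&(abs(W[...,1]+.325)<.11);m=b&(W[...,2]>.22)&(W[...,2]<.263)&(H[...,2]<60);p=W[m];print(p[:,:2].min(0),p[:,:2].max(0))
m=b&(W[...,2]>.14)&(W[...,2]<.2)&(H[...,1]<60)&(H[...,2]>60);p=W[m];print("hook",p.min(0),p.max(0))
c=grab("top");lid(c,(.546,-.19),.010)
print(bowl(c,"a",(.45,.277)),bowl(c,"b",(.59,.246)),bowl(c,"c",(.586,.395)),bowl(c,"d",(.436,.131)))
```

```text
17.975 [ 0.4162 -0.3308  0.2176] 1.8816715110931723 [-0.1 -0.7 -1.9] 0.15941990865841008
18.025 [ 0.4164 -0.331   0.2177] 1.888281329864735 [-0.1 -0.2 -2.5] 0.16034076303129358
18.075 [ 0.4165 -0.3311  0.2178] 1.898035214098626 [ 0.1  0.1 -1.3] 0.15885587190120992
[ 0.40045538 -0.39405229] [ 0.43094767 -0.25736674]
hook [ 0.39821866 -0.34412526  0.15569272] [ 0.43444784 -0.31030495  0.19737272]
 red ctr [ 0.5451 -0.1898] [ 0.5447 -0.1895] 2065
 bar 66 [ 0.5466 -0.1897  0.125 ] yaw 70.74
 dome tilt deg [-0.28  0.21] z 0.0835 622
(np.int64(191), np.float64(0.028024409685033724), array([0.44997887, 0.27449132]), array([0.44997063, 0.27441855, 0.05514515])) (np.int64(23), np.float64(0.034699423896293435), array([0.58719566, 0.24342343]), array([0.58712784, 0.24347876, 0.04256266])) (np.int64(140), np.float64(0.04004072158530991), array([0.5865051 , 0.39244132]), array([0.58644211, 0.39241298, 0.03023045])) (np.int64(11), np.float64(0.04669715829498955), array([0.43717881, 0.12985876]), array([0.42537385, 0.11770452, 0.03738113]))
```

Call:
play_rows(commands=[[[0, -0.001, -0.03], [0, 0, 0]], [[0, -0.001, -0.06], [0, 0, 0]], [[0, -0.001, -0.09], [0, 0, 0]], [[0, -0.001, -0.11], [0, 0, 0]], [[0, -0.001, -0.122], [0, 0, 0]], [[0, -0.001, -0.128], [0, 0, 0]], [[0, -0.001, -0.131], [0, 0, 0]], [[0, -0.001, -0.131], [0, 0, 0]], [[0, -0.001, -0.131], [0, 0, 0]]])

```text
time_s: 19.3
position: [0.4165, -0.3335, 0.0875]
tcp_rot: [[0.999, 0.001, -0.032], [0.032, -0.001, 0.999], [0.001, -1.0, -0.001]]
force: [-1.0, -0.5, -1.5]
opening: 0.158
```

Call:
play_rows(commands=[[[0, 0, 0], [0, 0, 0]], [[0, 0, 0], [0, 0, 0]], [[0, 0, 0], [0, 0, 0]], [[0, 0, 0], [0, 0, 0]]], gripper=0.045)

```text
time_s: 19.8
position: [0.4162, -0.3332, 0.087]
tcp_rot: [[0.999, 0.0, -0.032], [0.032, -0.0, 0.999], [0.0, -1.0, -0.0]]
force: [0.2, 0.4, -0.0]
opening: 0.484
```

Call:
play_rows(commands=[[[0, 0, 0.03], [0, 0, 0]], [[0, 0, 0.07], [0, 0, 0]], [[0, 0, 0.12], [0, 0, 0]], [[0, 0, 0.12], [0, 0, 0]]])

```text
time_s: 20.3
position: [0.4182, -0.3354, 0.211]
tcp_rot: [[0.999, 0.006, -0.032], [0.032, -0.007, 0.999], [0.006, -1.0, -0.008]]
force: [0.2, -1.6, -0.3]
opening: 0.518
```

```bash
cat > stand.py <<'E'
from h import *
def stand(c):
    W,H=cloud(c);b=(abs(W[...,0]-.416)<.05)&(abs(W[...,1]+.325)<.11)
    m=b&(W[...,2]>.125)&(W[...,2]<.14)&(H[...,2]<60);p=W[m]
    if len(p)<5: print("handle",len(p));return
    l=cv2.fitLine(p[:,:2].astype(np.float32),cv2.DIST_HUBER,0,.001,.001).ravel()
    print("handle",len(p),np.degrees(np.arctan2(l[1],l[0])).round(1),np.median(p,axis=0).round(4),p.min(0).round(4),p.max(0).round(4))
E
python3 - <<'E'
from stand import *
from rig import *
s=read_state();print(s["time_s"],s["position"],s["force"],s["opening"],s["joint_positions"].round(1),s["tcp_rot"].round(3).tolist())
for n in("top","side"):
    c=grab(n);np.savez(n+"6.npz",**c);stand(c)
    for k,q in dict(a=(.45,.277),b=(.59,.246),c=(.586,.395),d=(.436,.131)).items():
        m=bowl(c,k,q);print(n,k,m[0],*[np.round(x,4) for x in m[1:]])
# warmer lip fit, full ring now
    W,H=cloud(c);w=(.593,.013);n_=np.hypot(W[...,0]-w[0],W[...,1]-w[1])
    m=(n_<.1)&(n_>.07)&(abs(W[...,2]-.020)<.0035)&(H[...,1]<70)&(H[...,2]>60);p=W[m];print("lip",len(p),circ(p[:,:2]).round(4),circ(p[:,:2],.086).round(4))
    m=(n_<.06);p=W[m];print("plate z",np.median(p[:,2]))
E
```

```text
20.3 [ 0.41823452 -0.33538861  0.21096045] [ 0.19154557 -1.5905974  -0.26920374] 0.5179202790836339 [-50.7  23.   95.1   0.   61.4 -52.5] [[0.999, 0.006, -0.032], [0.032, -0.007, 0.999], [0.006, -1.0, -0.008]]
handle 0
top a 193 0.028 [0.4501 0.2746] [0.45   0.2746 0.0553]
top b 20 0.0337 [0.5865 0.2427] [0.5864 0.2429 0.0425]
top c 137 0.0398 [0.5865 0.3924] [0.5864 0.3924 0.0302]
top d 24 0.0469 [0.436  0.1294] [0.4253 0.1194 0.0347]
lip 290 [0.5944 0.0126 0.0831] [0.5937 0.0125]
plate z 0.014673696999191743
handle 188 -88.5 [ 0.4173 -0.3229  0.1299] [ 0.409  -0.398   0.1255] [ 0.4255 -0.2623  0.1358]
side a 705 0.0276 [0.4504 0.2795] [0.4504 0.2795 0.0553]
side b 567 0.0336 [0.5901 0.2477] [0.5901 0.2477 0.0426]
side c 315 0.04 [0.5861 0.3976] [0.5861 0.3968 0.0301]
side d 229 0.0456 [0.4358 0.1334] [0.4358 0.1334 0.0207]
lip 525 [0.593  0.015  0.0843] [0.593  0.0147]
plate z 0.014521160009797196
```

Call:
play_rows(commands=[[[0, 0.03, -0.005], [0, 0, 0]], [[0, 0.08, -0.02], [0, 0, 0]], [[0, 0.13, -0.04], [0, 0, 0]], [[0, 0.18, -0.047], [0, 0, 0]], [[0, 0.23, -0.047], [0, 0, 0]], [[0, 0.29, -0.047], [0, 0, 0]], [[0, 0.35, -0.047], [0, 0, 0]], [[0, 0.41, -0.047], [0, 0, 0]], [[-0.005, 0.47, -0.047], [0, 0, 0]], [[-0.01, 0.53, -0.047], [0, 0, 0]]], gripper=0.034)

```text
time_s: 21.65
position: [0.4046, 0.1985, 0.1584]
tcp_rot: [[0.999, -0.003, -0.032], [0.032, -0.001, 0.999], [-0.003, -1.0, -0.001]]
force: [1.3, -0.3, 0.3]
opening: 0.391
```

Call:
play_rows(commands=[[[-0.006, 0.04, -0.02], [0, 0, 0]], [[-0.0125, 0.08, -0.05], [0, 0, 0]], [[-0.0125, 0.08, -0.08], [0, 0, 0]], [[-0.0125, 0.08, -0.1], [0, 0, 0]], [[-0.0125, 0.08, -0.1], [0, 0, 0]], [[-0.0125, 0.08, -0.1], [0, 0, 0]], [[-0.0125, 0.08, -0.1], [0, 0, 0]]])

```text
time_s: 22.52
position: [0.3942, 0.2769, 0.0606]
tcp_rot: [[0.999, 0.001, -0.032], [0.032, 0.0, 0.999], [0.001, -1.0, 0.0]]
force: [0.3, -0.4, -0.3]
opening: 0.39
```

```bash
cat > see.py <<'E'
from stand import *
from rig import *
Q=dict(a=(.4503,.277),b=(.59,.2458),c=(.5863,.3948),d=(.4359,.1313))
def st():
    s=read_state();print(s["time_s"],s["position"].round(4),"yaw",np.degrees(np.arctan2(s["tcp_rot"][1,0],s["tcp_rot"][0,0])).round(2),"F",s["force"].round(1),"open mm",(s["opening"]*87).round(1));return s
def bowls(ks="abcd",cams=("side","top"),near={},z0={}):
    for n in cams:
        c=grab(n)
        for k in ks:
            try: m=bowl(c,k,near.get(k,Q[k]),z0.get(k,0.));print(n,k,m[0],*[np.round(x,4) for x in m[1:]])
            except Exception as e: print(n,k,"none")
    return c
def fingers(c,p):
    W,H=cloud(c);m=(abs(W[...,0]-p[0])<.06)&(abs(W[...,1]-p[1])<.03)&(W[...,2]>p[2]-.01)&(W[...,2]<p[2]+.05)&(H[...,2]<60)
    q=W[m];
    for s in(q[q[:,0]<p[0]],q[q[:,0]>p[0]]):
        if len(s): print(" finger",len(s),np.percentile(s,[2,50,98],axis=0).round(4).tolist())
E
python3 - <<'E'
from see import *
s=st();c=grab("side");fingers(c,s["position"]);bowls()
E
```

```text
Traceback (most recent call last):
  File "see.py", line 5, in st
    s=read_state();print(s["time_s"],s["position"].round(4),"yaw",np.degrees(np.arctan2(s["tcp_rot"][1,0],s["tcp_rot"][0,0])).round(2),"F",s["force"].round(1),"open mm",(s["opening"]*87).round(1));return s
                                                                                                                                                                         ^^^^^^^^^^^^^^^^^^^^^^^
AttributeError: 'float' object has no attribute 'round'
```

```bash
sed -i 's/(s\["opening"\]\*87).round(1)/round(s["opening"]*87,1)/' see.py
python3 - <<'E'
from see import *
s=st();c=grab("side","g7f");np.savez("side7.npz",**c);fingers(c,s["position"]);bowls()
u=px(c,s["position"]).astype(int);print(u);cv2.imwrite("pics/g7.png",cv2.resize(c["frame"][u[1]-60:u[1]+60,u[0]-60:u[0]+60,::-1],(480,480),interpolation=0))
E
```

```text
22.525 [0.3942 0.2769 0.0606] yaw 1.81 F [ 0.3 -0.4 -0.3] open mm 33.9
 finger 40 [[0.3687, 0.2828, 0.0789], [0.3731, 0.2875, 0.0941], [0.3775, 0.2893, 0.1103]]
 finger 16 [[0.4124, 0.2867, 0.0736], [0.4155, 0.2885, 0.0827], [0.4185, 0.2901, 0.0906]]
side a 513 0.0275 [0.4504 0.2789] [0.4505 0.2797 0.0552]
side b 569 0.0339 [0.59   0.2477] [0.59   0.2478 0.0427]
side c 315 0.0399 [0.5861 0.3977] [0.5861 0.3968 0.0301]
side d 157 0.0454 [0.4356 0.1331] [0.4361 0.1331 0.0205]
top a 122 0.0281 [0.45   0.2753] [0.45   0.2742 0.0551]
top b 199 0.0343 [0.5896 0.2438] [0.5896 0.2438 0.0428]
top c 136 0.0402 [0.5865 0.3925] [0.5864 0.3924 0.0304]
top d 106 0.0458 [0.4358 0.1291] [0.4358 0.1291 0.0208]
[370 406]
```

View pics/g7.png

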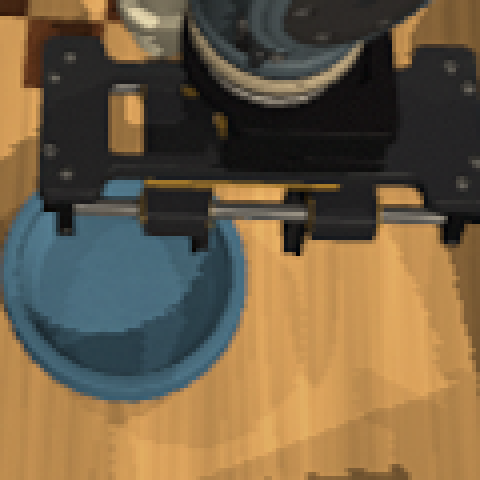

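Call:
play_rows(commands=[[[0, 0.001, -0.02], [0, 0, 0]], [[0, 0.001, -0.04], [0, 0, 0]], [[0, 0.001, -0.052], [0, 0, 0]], [[0, 0.001, -0.0575], [0, 0, 0]], [[0, 0.001, -0.0575], [0, 0, 0]]])

```text
time_s: 23.3
position: [0.3937, 0.2779, 0.0024]
tcp_rot: [[0.999, -0.0, -0.032], [0.032, -0.0, 0.999], [-0.0, -1.0, -0.0]]
force: [0.3, -0.2, -0.1]
opening: 0.39
```

Call:
play_rows(commands=[[[0, 0, 0], [0, 0, 0]], [[0, 0, 0], [0, 0, 0]], [[0, 0, 0], [0, 0, 0]], [[0, 0, 0], [0, 0, 0]], [[0, 0, 0], [0, 0, 0]], [[0, 0, 0], [0, 0, 0]], [[0, 0, 0], [0, 0, 0]]], gripper=0.0)

```text
time_s: 24.18
position: [0.3939, 0.278, 0.0027]
tcp_rot: [[0.999, 0.001, -0.032], [0.032, 0.0, 0.999], [0.001, -1.0, 0.0]]
force: [-0.0, 0.1, 5.2]
opening: 0.095
```

Call:
play_rows(commands=[[[0, 0, 0.005], [0, 0, 0]], [[0, 0, 0.02], [0, 0, 0]], [[0, 0, 0.05], [0, 0, 0]], [[0, 0, 0.07], [0, 0, 0]], [[0, 0, 0.07], [0, 0, 0]], [[0, 0, 0.07], [0, 0, 0]]])

```text
time_s: 24.92
position: [0.3932, 0.2777, 0.0723]
tcp_rot: [[0.999, -0.001, -0.032], [0.032, -0.0, 0.999], [-0.001, -1.0, -0.0]]
force: [-0.4, 0.2, -2.3]
opening: 0.094
```

Run:
```python
from see import *
s=st();bowls("abcd",z0=dict(a=.07));c=grab("side");W,H=cloud(c)
# bowl tilt: fit plane of blue rim
m=(np.hypot(W[...,0]-.45,W[...,1]-.278)<.08)&(H[...,0]>=95)&(H[...,0]<=115)&(H[...,1]>80)&(W[...,2]>.03);p=W[m]
r=p[np.hypot(p[:,0]-.4504,p[:,1]-.2795)>.05];k=np.linalg.lstsq(np.c_[r[:,:2]-[.4504,.2795],np.ones(len(r))],r[:,2],rcond=None)[0];print("tilt",np.degrees(k[:2]),k[2])
```

```text
24.925 [0.3932 0.2777 0.0723] yaw 1.83 F [-0.4  0.2 -2.3] open mm 8.2
side a 547 0.0962 [0.4489 0.285 ] [0.449  0.2855 0.0553]
side b 572 0.0338 [0.59   0.2478] [0.59   0.2478 0.0427]
side c 309 0.0396 [0.5861 0.3976] [0.5861 0.3967 0.0301]
side d 152 0.0456 [0.4355 0.1334] [0.4358 0.1333 0.0207]
top a 82 0.0966 [0.4481 0.2811] [0.4482 0.2793 0.0545]
top b 207 0.0338 [0.5898 0.2439] [0.5898 0.2439 0.0428]
top c 142 0.0396 [0.5867 0.3922] [0.5866 0.3923 0.03  ]
top d 117 0.0456 [0.4355 0.1288] [0.4355 0.1288 0.0209]
tilt [ -8.97849698 -29.93064873] 0.11819995909113912
```

Call:
play_rows(commands=[[[0.01, -0.018, 0], [0, 0, 0]], [[0.027, -0.05, 0], [0, 0, 0]], [[0.046, -0.085, 0], [0, 0, 0]], [[0.065, -0.12, 0], [0, 0, 0]], [[0.084, -0.155, 0], [0, 0, 0]], [[0.103, -0.19, 0], [0, 0, 0]], [[0.122, -0.225, 0], [0, 0, 0]], [[0.137, -0.253, 0], [0, 0, 0]], [[0.145, -0.268, 0], [0, 0, 0]], [[0.145, -0.268, 0], [0, 0, 0]]])

```text
time_s: 26.32
position: [0.5387, 0.0093, 0.0719]
tcp_rot: [[1.0, -0.001, -0.03], [0.03, 0.0, 1.0], [-0.001, -1.0, 0.0]]
force: [-0.7, 0.6, -1.6]
opening: 0.098
```

Call:
play_rows(commands=[[[0, 0, 0], [0, 0, 0]], [[0, 0, -0.02], [0, 0, 0]], [[0, 0, -0.036], [0, 0, 0]], [[0, 0, -0.036], [0, 0, 0]], [[0, 0, -0.036], [0, 0, 0]]])

```text
time_s: 26.95
position: [0.5387, 0.0103, 0.0365]
tcp_rot: [[0.999, -0.0, -0.033], [0.033, 0.0, 0.999], [-0.0, -1.0, 0.0]]
force: [0.3, -0.1, -1.5]
opening: 0.098
```

```bash
cat >> see.py <<'E'
W0=(.5934,.0137)
def lip(c,tag=""):
    W,H=cloud(c);n_=np.hypot(W[...,0]-W0[0],W[...,1]-W0[1])
    m=(n_<.1)&(n_>.075)&(abs(W[...,2]-.020)<.0035)&(H[...,1]<70)&(H[...,2]>60);p=W[m];print(tag,"lip",len(p),circ(p[:,:2],.0855).round(4))
E
python3 - <<'E'
from see import *
s=st()
for n in("side","top"):
    c=grab(n,"g8"+n);np.savez(n+"8.npz",**c);lip(c,n);W,H=cloud(c)
    m=(np.hypot(W[...,0]-.593,W[...,1]-.0137)<.08)&(H[...,0]>=95)&(H[...,0]<=115)&(H[...,1]>90)&(W[...,2]>.035);p=W[m];print(n,len(p),np.percentile(p[:,2],[2,50,98]))
    h=cv2.convexHull(p[:,:2].astype(np.float32)).reshape(-1,2);print("hull",circ(h,.06))
    r=p[np.hypot(p[:,0]-.593,p[:,1]-.0137)>.052];k=np.linalg.lstsq(np.c_[r[:,:2]-[.593,.0137],np.ones(len(r))],r[:,2],rcond=None)[0];print("tilt",np.degrees(k[:2]),k[2])
bowls("a",near=dict(a=W0),z0=dict(a=.034))
a=cv2.imread("pics/g8side.png");cv2.imwrite("pics/g8.png",cv2.resize(a[220:360,210:370],(640,560)))
E
```

```text
26.95 [0.5387 0.0103 0.0365] yaw 1.87 F [ 0.3 -0.1 -1.5] open mm 8.6
side lip 340 [0.5935 0.0148]
side 1451 [0.03547727 0.04035684 0.06452067]
hull [0.59370084 0.01857376]
tilt [-1.48570789 -0.14397882] 0.057834974361768175
top lip 93 [0.5941 0.013 ]
top 26 [0.05498574 0.06135796 0.06747755]
hull [0.59430598 0.01598076]
tilt [1.25559237 8.22277861] 0.06863992812184296
side a 364 0.0609 [0.5947 0.0181] [0.5948 0.0187 0.0554]
top a 24 0.0621 [0.5937 0.014 ] [0.6027 0.0427 0.0852]
```

View pics/g8.png

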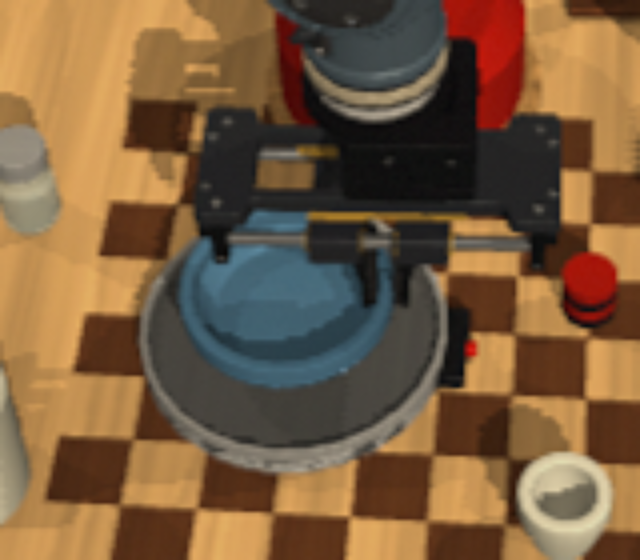

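Call:
play_rows(commands=[[[-0.0005, -0.003, -0.006], [0, 0, 0]], [[-0.0005, -0.003, -0.012], [0, 0, 0]], [[-0.0005, -0.003, -0.016], [0, 0, 0]], [[-0.0005, -0.003, -0.0185], [0, 0, 0]], [[-0.0005, -0.003, -0.019], [0, 0, 0]], [[-0.0005, -0.003, -0.019], [0, 0, 0]]])

```text
time_s: 27.9
position: [0.5382, 0.0069, 0.0175]
tcp_rot: [[0.999, 0.0, -0.032], [0.032, 0.0, 0.999], [0.0, -1.0, 0.0]]
force: [-0.3, 0.5, -0.8]
opening: 0.102
```

Call:
play_rows(commands=[[[0, 0, 0], [0, 0, 0]], [[0, 0, 0], [0, 0, 0]], [[0, 0, 0], [0, 0, 0]], [[0, 0, 0.03], [0, 0, 0]], [[0, 0, 0.07], [0, 0, 0]], [[0, 0, 0.1], [0, 0, 0]], [[0, 0, 0.1], [0, 0, 0]]], gripper=0.026)

```text
time_s: 28.78
position: [0.5402, 0.0066, 0.1198]
tcp_rot: [[0.999, 0.006, -0.032], [0.032, -0.001, 0.999], [0.006, -1.0, -0.001]]
force: [-0.6, -0.7, 0.0]
opening: 0.299
```

Run:
```python
from see import *
s=st();bowls(near=dict(a=W0),z0=dict(a=.014))
for n in("side","top"): lip(grab(n),n)
```

```text
28.775 [0.5402 0.0066 0.1198] yaw 1.84 F [-0.6 -0.7  0. ] open mm 26.0
side a 526 0.0416 [0.594  0.0147] [0.594  0.0148 0.0555]
side b 583 0.0338 [0.5901 0.2479] [0.59   0.2479 0.0426]
side c 317 0.0396 [0.5861 0.3976] [0.5861 0.3967 0.0301]
side d 234 0.0454 [0.436  0.1334] [0.436  0.1334 0.0209]
top a 49 0.0425 [0.5935 0.0111] [0.5935 0.011  0.0559]
top b 197 0.0343 [0.5901 0.2441] [0.5901 0.2441 0.0426]
top c 138 0.0403 [0.5866 0.3922] [0.5865 0.3921 0.0299]
top d none
side lip 436 [0.5932 0.0148]
top lip 88 [0.5952 0.0128]
  return _methods._mean(a, axis=axis, dtype=dtype,
  ret = ret.dtype.type(ret / rcount)
```

Call:
play_rows(commands=[[[0.002, 0.03, 0], [0, 0, -0.032]], [[0.004, 0.08, 0], [0, 0, -0.032]], [[0.006, 0.13, 0], [0, 0, -0.032]], [[0.008, 0.18, 0], [0, 0, -0.032]], [[0.009, 0.22, 0], [0, 0, -0.032]], [[0.009, 0.239, -0.03], [0, 0, -0.032]], [[0.009, 0.239, -0.056], [0, 0, -0.032]], [[0.009, 0.239, -0.056], [0, 0, -0.032]], [[0.009, 0.239, -0.056], [0, 0, -0.032]]])

```text
time_s: 30.1
position: [0.5473, 0.2456, 0.0612]
tcp_rot: [[1.0, -0.001, 0.0], [-0.0, -0.0, 1.0], [-0.001, -1.0, -0.0]]
force: [-0.5, -0.5, 0.6]
opening: 0.3
```

Run:
```python
from see import *
s=st();c=grab("side");fingers(c,s["position"]);bowls("bc")
```

```text
30.1 [0.5473 0.2456 0.0612] yaw -0.02 F [-0.5 -0.5  0.6] open mm 26.1
 finger 18 [[0.5265, 0.2557, 0.0801], [0.53, 0.2573, 0.0875], [0.5325, 0.2591, 0.0969]]
 finger 48 [[0.5611, 0.2399, 0.0785], [0.564, 0.2558, 0.0949], [0.5704, 0.2587, 0.1096]]
side b 429 0.0339 [0.5901 0.2476] [0.5901 0.248  0.0424]
side c 306 0.0397 [0.5861 0.3977] [0.5861 0.3968 0.0301]
top b 97 0.0334 [0.5902 0.2441] [0.5902 0.2435 0.0425]
top c none
  return _methods._mean(a, axis=axis, dtype=dtype,
  ret = ret.dtype.type(ret / rcount)
```

Call:
play_rows(commands=[[[0, 0, -0.02], [0, 0, 0]], [[0, 0, -0.038], [0, 0, 0]], [[0, 0, -0.047], [0, 0, 0]], [[0, 0, -0.0495], [0, 0, 0]], [[0, 0, -0.0495], [0, 0, 0]]])

```text
time_s: 30.88
position: [0.5474, 0.2459, 0.012]
tcp_rot: [[1.0, 0.0, -0.0], [0.0, 0.0, 1.0], [0.0, -1.0, 0.0]]
force: [0.5, 0.3, -0.9]
opening: 0.297
```

Call:
play_rows(commands=[[[0, 0, 0], [0, 0, 0]], [[0, 0, 0], [0, 0, 0]], [[0, 0, 0], [0, 0, 0]], [[0, 0, 0], [0, 0, 0]], [[0, 0, 0], [0, 0, 0]], [[0, 0, 0], [0, 0, 0]]], gripper=0.0)

```text
time_s: 31.62
position: [0.5474, 0.2459, 0.0123]
tcp_rot: [[1.0, 0.001, 0.0], [-0.0, 0.0, 1.0], [0.001, -1.0, 0.0]]
force: [-0.8, -0.7, 4.2]
opening: 0.093
```

Call:
play_rows(commands=[[[0, 0, 0.005], [0, 0, 0]], [[0, 0, 0.02], [0, 0, 0]], [[0, 0, 0.05], [0, 0, 0]], [[0, 0, 0.08], [0, 0, 0]], [[0, 0, 0.08], [0, 0, 0]], [[0, 0, 0.08], [0, 0, 0]]])

```text
time_s: 32.38
position: [0.5465, 0.2457, 0.0916]
tcp_rot: [[1.0, -0.001, -0.0], [0.0, -0.0, 1.0], [-0.001, -1.0, -0.0]]
force: [-0.9, -0.5, -1.0]
opening: 0.091
```

Run:
```python
from see import *
s=st();bowls("b",z0=dict(b=.08));bowls("c");bowls("a",near=dict(a=W0),z0=dict(a=.014))
```

```text
32.375 [0.5465 0.2457 0.0916] yaw 0.0 F [-0.9 -0.5 -1. ] open mm 7.9
side b 381 0.1127 [0.5889 0.2502] [0.589  0.2509 0.0424]
top b 38 0.1121 [0.588  0.2473] [0.5888 0.2464 0.0419]
side c 307 0.04 [0.5861 0.3976] [0.5861 0.3967 0.0301]
top c none
side a none
top a 167 0.0422 [0.5935 0.0104] [0.5934 0.0103 0.0553]
  return _methods._mean(a, axis=axis, dtype=dtype,
  ret = ret.dtype.type(ret / rcount)
```

Call:
play_rows(commands=[[[0.0005, -0.02, 0], [0, 0, 0]], [[0.001, -0.06, 0], [0, 0, 0]], [[0.002, -0.1, 0], [0, 0, 0]], [[0.003, -0.14, 0], [0, 0, 0]], [[0.004, -0.18, 0], [0, 0, 0]], [[0.005, -0.215, 0], [0, 0, 0]], [[0.005, -0.236, 0], [0, 0, 0]], [[0.005, -0.236, -0.015], [0, 0, 0]], [[0.005, -0.236, -0.03], [0, 0, 0]], [[0.005, -0.236, -0.03], [0, 0, 0]]])

```text
time_s: 33.92
position: [0.5503, 0.0109, 0.0599]
tcp_rot: [[1.0, -0.005, -0.001], [0.001, 0.001, 1.0], [-0.005, -1.0, 0.001]]
force: [0.4, 0.8, -1.1]
opening: 0.09
```

Call:
play_rows(commands=[[[0, 0, 0], [0, 0, 0]], [[0, 0, 0], [0, 0, 0]]])

```text
time_s: 34.17
position: [0.5525, 0.0104, 0.0622]
tcp_rot: [[1.0, 0.001, -0.001], [0.001, -0.0, 1.0], [0.001, -1.0, -0.0]]
force: [0.1, 0.2, -1.6]
opening: 0.086
```

```bash
python3 - 2>/dev/null <<'E'
from see import *
s=st();bowls("ba",near=dict(a=W0,b=W0),z0=dict(a=.014,b=s["position"][2]-.0123))
c=grab("side");lip(c,"side")
E
```

```text
34.175 [0.5525 0.0104 0.0622] yaw 0.06 F [ 0.1  0.2 -1.6] open mm 7.4
side b 290 0.0832 [0.5949 0.0155] [0.5949 0.0158 0.0427]
side a 324 0.0417 [0.5939 0.0143] [0.5938 0.0146 0.0557]
top b 4 0.085 [0.5988 0.0084] [ 0.5941 -0.0031  0.0315]
top a 43 0.0419 [0.5929 0.0105] [0.5929 0.0101 0.0556]
side lip 351 [0.5934 0.0149]
```

Call:
play_rows(commands=[[[-0.001, -0.001, -0.01], [0, 0, 0]], [[-0.001, -0.001, -0.018], [0, 0, 0]], [[-0.001, -0.001, -0.024], [0, 0, 0]], [[-0.001, -0.001, -0.028], [0, 0, 0]], [[-0.001, -0.001, -0.0295], [0, 0, 0]], [[-0.001, -0.001, -0.0295], [0, 0, 0]]])

```text
time_s: 35.08
position: [0.5513, 0.0089, 0.0324]
tcp_rot: [[1.0, 0.0, 0.0], [-0.0, 0.0, 1.0], [0.0, -1.0, 0.0]]
force: [0.4, -0.2, -1.4]
opening: 0.085
```

Call:
play_rows(commands=[[[0, 0, 0], [0, 0, 0]], [[0, 0, 0], [0, 0, 0]], [[0, 0, 0], [0, 0, 0]], [[0, 0, 0.03], [0, 0, 0]], [[0, 0, 0.07], [0, 0, 0]], [[0, 0, 0.1], [0, 0, 0]], [[0, 0, 0.1], [0, 0, 0]]], gripper=0.022)

```text
time_s: 35.95
position: [0.5532, 0.0086, 0.135]
tcp_rot: [[1.0, 0.006, -0.0], [0.0, -0.001, 1.0], [0.006, -1.0, -0.001]]
force: [-0.2, -0.5, 0.1]
opening: 0.256
```

```bash
python3 - 2>/dev/null <<'E'
from see import *
s=st();bowls("abcd",near=dict(a=W0,b=W0),z0=dict(a=.014,b=.019))
E
```

```text
35.95 [0.5532 0.0086 0.135 ] yaw 0.0 F [-0.2 -0.5  0.1] open mm 22.3
side a 392 0.0418 [0.594  0.0137] [0.594  0.0134 0.0564]
side b 423 0.0525 [0.5936 0.0131] [0.5936 0.0131 0.0428]
side c 313 0.0398 [0.5862 0.3977] [0.5862 0.3968 0.0301]
side d 231 0.0454 [0.4359 0.1334] [0.4359 0.1334 0.0209]
top a 67 0.0418 [0.5927 0.0119] [0.5931 0.0141 0.0581]
top b 55 0.0532 [0.5944 0.0092] [0.5951 0.0146 0.048 ]
top c 131 0.04 [0.5863 0.3922] [0.5863 0.3922 0.0301]
top d none
```

Call:
play_rows(commands=[[[0, 0.03, 0], [0, 0, 0]], [[0, 0.08, 0], [0, 0, 0]], [[0.001, 0.13, 0], [0, 0, 0]], [[0.002, 0.19, 0], [0, 0, 0]], [[0.003, 0.25, 0], [0, 0, 0]], [[0.004, 0.31, 0], [0, 0, 0]], [[0.004, 0.36, -0.02], [0, 0, 0]], [[0.004, 0.386, -0.05], [0, 0, 0]], [[0.004, 0.386, -0.065], [0, 0, 0]], [[0.004, 0.386, -0.065], [0, 0, 0]]])

```text
time_s: 37.3
position: [0.5533, 0.3931, 0.0645]
tcp_rot: [[1.0, -0.005, 0.0], [-0.0, -0.003, 1.0], [-0.005, -1.0, -0.003]]
force: [-0.3, 0.5, 0.4]
opening: 0.248
```

Call:
play_rows(commands=[[[0, 0, 0], [0, 0, 0]], [[0, 0, 0], [0, 0, 0]]])

```text
time_s: 37.55
position: [0.5564, 0.3941, 0.0688]
tcp_rot: [[1.0, 0.002, 0.002], [-0.002, 0.001, 1.0], [0.002, -1.0, 0.001]]
force: [-0.1, 0.3, -0.4]
opening: 0.254
```

```bash
python3 - 2>/dev/null <<'E'
from see import *
s=st();c=grab("side");fingers(c,s["position"]);bowls("c");bowls("ab",near=dict(a=W0,b=W0),z0=dict(a=.014,b=.019))
E
```

```text
37.55 [0.5564 0.3941 0.0688] yaw -0.09 F [-0.1  0.3 -0.4] open mm 22.1
 finger 29 [[0.5681, 0.3888, 0.0825], [0.5693, 0.4044, 0.0912], [0.5762, 0.4062, 0.1095]]
side c 134 0.0404 [0.5865 0.3956] [0.5862 0.3966 0.0301]
top c 82 0.0398 [0.587  0.3935] [0.5869 0.3921 0.0298]
side a 116 0.0422 [0.5939 0.0118] [0.5922 0.0129 0.0576]
side b 216 0.0523 [0.5933 0.0132] [0.5935 0.013  0.0428]
top a 205 0.042 [0.5937 0.0102] [0.5936 0.0102 0.055 ]
top b 218 0.0529 [0.5936 0.0096] [0.5936 0.0096 0.043 ]
```

Call:
play_rows(commands=[[[0, 0.001, -0.02], [0, 0, 0]], [[0, 0.001, -0.038], [0, 0, 0]], [[0, 0.001, -0.047], [0, 0, 0]], [[0, 0.001, -0.05], [0, 0, 0]], [[0, 0.001, -0.05], [0, 0, 0]]])

```text
time_s: 38.42
position: [0.5552, 0.3959, 0.0171]
tcp_rot: [[1.0, -0.0, -0.0], [0.0, -0.0, 1.0], [-0.0, -1.0, -0.0]]
force: [0.1, 0.0, 0.1]
opening: 0.254
```

Call:
play_rows(commands=[[[0, 0, 0], [0, 0, 0]], [[0, 0, 0], [0, 0, 0]], [[0, 0, 0], [0, 0, 0]], [[0, 0, 0], [0, 0, 0]], [[0, 0, 0], [0, 0, 0]], [[0, 0, 0], [0, 0, 0]]], gripper=0.0)

```text
time_s: 39.17
position: [0.5555, 0.3961, 0.018]
tcp_rot: [[1.0, 0.001, -0.0], [0.0, 0.0, 1.0], [0.001, -1.0, 0.0]]
force: [0.7, -0.2, 5.0]
opening: 0.096
```

Call:
play_rows(commands=[[[0, 0, 0.005], [0, 0, 0]], [[0, 0, 0.02], [0, 0, 0]], [[0, 0, 0.05], [0, 0, 0]], [[0, 0, 0.08], [0, 0, 0]], [[0, 0, 0.09], [0, 0, 0]], [[0, 0, 0.09], [0, 0, 0]]])

```text
time_s: 39.92
position: [0.5555, 0.396, 0.1082]
tcp_rot: [[1.0, 0.001, -0.0], [0.0, 0.001, 1.0], [0.001, -1.0, 0.001]]
force: [0.2, -0.1, -0.9]
opening: 0.094
```

```bash
python3 - 2>/dev/null <<'E'
from see import *
s=st();bowls("c",z0=dict(c=.09))
E
```

```text
39.925 [0.5555 0.396  0.1082] yaw 0.0 F [ 0.2 -0.1 -0.9] open mm 8.2
side c 277 0.1294 [0.5856 0.3976] [0.586  0.3995 0.0294]
top c 74 0.1287 [0.5848 0.3939] [0.5848 0.394  0.0311]
```

Call:
play_rows(commands=[[[0, -0.02, 0], [0, 0, 0]], [[0.001, -0.06, 0], [0, 0, 0]], [[0.002, -0.11, 0], [0, 0, 0]], [[0.003, -0.16, 0], [0, 0, 0]], [[0.004, -0.21, 0], [0, 0, 0]], [[0.005, -0.26, 0], [0, 0, 0]], [[0.006, -0.31, 0], [0, 0, 0]], [[0.007, -0.35, 0], [0, 0, 0]], [[0.008, -0.375, 0], [0, 0, 0]], [[0.008, -0.3855, 0], [0, 0, 0]]])

```text
time_s: 41.28
position: [0.5622, 0.0081, 0.1068]
tcp_rot: [[1.0, -0.002, 0.003], [-0.003, -0.0, 1.0], [-0.002, -1.0, -0.0]]
force: [-0.0, 0.8, -0.9]
opening: 0.094
```

Call:
play_rows(commands=[[[0, 0, -0.015], [0, 0, 0]], [[0, 0, -0.03], [0, 0, 0]], [[0, 0, -0.03], [0, 0, 0]], [[0, 0, -0.03], [0, 0, 0]]])

```text
time_s: 41.78
position: [0.5631, 0.0112, 0.077]
tcp_rot: [[1.0, -0.001, -0.001], [0.001, 0.0, 1.0], [-0.001, -1.0, 0.0]]
force: [0.0, 0.5, -1.3]
opening: 0.094
```

```bash
python3 - 2>/dev/null <<'E'
from see import *
s=st();bowls("cba",near=dict(a=W0,b=W0,c=W0),z0=dict(a=.014,b=.019,c=s["position"][2]-.0178))
E
```

```text
41.775 [0.5631 0.0112 0.077 ] yaw 0.07 F [ 0.   0.5 -1.3] open mm 8.2
side c 214 0.0985 [0.5936 0.0141] [0.5937 0.0146 0.0304]
side b 270 0.0527 [0.5936 0.013 ] [0.5936 0.0135 0.0426]
side a 362 0.0418 [0.594  0.0144] [0.594  0.0147 0.0557]
top c 5 0.1002 [ 0.5714 -0.0501] [ 0.5759 -0.0376  0.0179]
top b 15 0.0539 [0.5964 0.0077] [0.6202 0.108  0.1428]
top a 66 0.041 [0.5934 0.0113] [0.5933 0.0111 0.0558]
```

Call:
play_rows(commands=[[[0, -0.001, -0.012], [0, 0, 0]], [[0, -0.001, -0.022], [0, 0, 0]], [[0, -0.001, -0.028], [0, 0, 0]], [[0, -0.001, -0.032], [0, 0, 0]], [[0, -0.001, -0.034], [0, 0, 0]], [[0, -0.001, -0.034], [0, 0, 0]]])

```text
time_s: 42.62
position: [0.5632, 0.0094, 0.0434]
tcp_rot: [[1.0, -0.0, 0.0], [-0.0, 0.0, 1.0], [-0.0, -1.0, 0.0]]
force: [0.0, 0.0, -0.4]
opening: 0.093
```

Call:
play_rows(commands=[[[0, 0, 0], [0, 0, 0]], [[0, 0, 0], [0, 0, 0]], [[0, 0, 0], [0, 0, 0]], [[0, 0, 0.03], [0, 0, 0]], [[0, 0, 0.07], [0, 0, 0]], [[0, 0, 0.1], [0, 0, 0]], [[0, 0, 0.1], [0, 0, 0]]], gripper=0.02)

```text
time_s: 43.5
position: [0.5652, 0.0091, 0.146]
tcp_rot: [[1.0, 0.006, -0.0], [0.0, -0.001, 1.0], [0.006, -1.0, -0.001]]
force: [-0.5, -0.7, -0.3]
opening: 0.231
```

```bash
python3 - 2>/dev/null <<'E'
from see import *
s=st();bowls("abcd",near=dict(a=W0,b=W0,c=W0),z0=dict(a=.014,b=.019,c=.024))
E
```

```text
43.5 [0.5652 0.0091 0.146 ] yaw 0.01 F [-0.5 -0.7 -0.3] open mm 20.1
side a 401 0.042 [0.594 0.014] [0.594  0.0137 0.0563]
side b 335 0.0529 [0.5936 0.0125] [0.5936 0.0124 0.0431]
side c 275 0.0636 [0.5931 0.0136] [0.593  0.0136 0.0304]
side d 232 0.0458 [0.4358 0.1334] [0.4358 0.1334 0.0208]
top a 72 0.043 [0.593  0.0117] [0.5928 0.0101 0.0546]
top b 31 0.0536 [0.5952 0.0071] [0.5969 0.0141 0.0493]
top c 26 0.0644 [0.5904 0.0084] [0.5882 0.0258 0.0477]
top d none
```

Call:
play_rows(commands=[[[-0.03, 0.025, 0], [0, 0, 0]], [[-0.065, 0.053, 0], [0, 0, 0]], [[-0.1, 0.082, 0], [0, 0, 0]], [[-0.13, 0.107, 0], [0, 0, 0]], [[-0.1484, 0.122, -0.02], [0, 0, 0]], [[-0.1484, 0.122, -0.05], [0, 0, 0]], [[-0.1484, 0.122, -0.068], [0, 0, 0]], [[-0.1484, 0.122, -0.068], [0, 0, 0]], [[-0.1484, 0.122, -0.068], [0, 0, 0]]])

```text
time_s: 44.72
position: [0.4146, 0.1313, 0.0752]
tcp_rot: [[1.0, -0.001, 0.0], [-0.0, -0.0, 1.0], [-0.001, -1.0, -0.0]]
force: [0.0, 0.1, 0.7]
opening: 0.231
```

```bash
python3 - 2>/dev/null <<'E'
from see import *
s=st();c=grab("side");fingers(c,s["position"]);bowls("d")
E
```

```text
44.725 [0.4146 0.1313 0.0752] yaw -0.01 F [0.  0.1 0.7] open mm 20.1
 finger 42 [[0.3964, 0.1397, 0.091], [0.4009, 0.1423, 0.1119], [0.405, 0.1447, 0.1246]]
 finger 34 [[0.4259, 0.1397, 0.0899], [0.4291, 0.1418, 0.1061], [0.4326, 0.1438, 0.1207]]
side d 222 0.0454 [0.4357 0.1333] [0.4358 0.1334 0.0207]
top d 31 0.0457 [0.4352 0.1292] [0.435  0.1282 0.02  ]
```

Call:
play_rows(commands=[[[0, 0.0005, -0.02], [0, 0, 0]], [[0, 0.0005, -0.038], [0, 0, 0]], [[0, 0.0005, -0.047], [0, 0, 0]], [[0, 0.0005, -0.0515], [0, 0, 0]], [[0, 0.0005, -0.0515], [0, 0, 0]]])

```text
time_s: 45.5
position: [0.415, 0.1319, 0.0241]
tcp_rot: [[1.0, 0.0, 0.0], [-0.0, 0.0, 1.0], [0.0, -1.0, 0.0]]
force: [-0.4, -0.4, -0.0]
opening: 0.23
```

Call:
play_rows(commands=[[[0, 0, 0], [0, 0, 0]], [[0, 0, 0], [0, 0, 0]], [[0, 0, 0], [0, 0, 0]], [[0, 0, 0], [0, 0, 0]], [[0, 0, 0], [0, 0, 0]], [[0, 0, 0], [0, 0, 0]]], gripper=0.0)

```text
time_s: 46.25
position: [0.4147, 0.1319, 0.0243]
tcp_rot: [[1.0, 0.0, -0.0], [0.0, 0.0, 1.0], [0.0, -1.0, 0.0]]
force: [-1.0, -0.4, 6.3]
opening: 0.111
```

Call:
play_rows(commands=[[[0, 0, 0.005], [0, 0, 0]], [[0, 0, 0.02], [0, 0, 0]], [[0, 0, 0.05], [0, 0, 0]], [[0, 0, 0.08], [0, 0, 0]], [[0, 0, 0.09], [0, 0, 0]], [[0, 0, 0.09], [0, 0, 0]]])

```text
time_s: 47.0
position: [0.4151, 0.1319, 0.1142]
tcp_rot: [[1.0, 0.001, -0.0], [0.0, 0.0, 1.0], [0.001, -1.0, 0.0]]
force: [0.5, -0.2, -0.1]
opening: 0.106
```

```bash
python3 - 2>/dev/null <<'E'
from see import *
s=st();bowls("d",z0=dict(d=.09));bowls("abc",near=dict(a=W0,b=W0,c=W0),z0=dict(a=.014,b=.019,c=.024))
E
```

```text
47.0 [0.4151 0.1319 0.1142] yaw 0.0 F [ 0.5 -0.2 -0.1] open mm 9.2
side d 168 0.1356 [0.4348 0.1349] [0.4348 0.1349 0.021 ]
top d 4 0.1347 [0.4265 0.0881] [0.4338 0.1668 0.0583]
side a 393 0.0416 [0.5939 0.0137] [0.594  0.0133 0.0565]
side b 336 0.0528 [0.5936 0.0126] [0.5936 0.0125 0.0432]
side c 268 0.0635 [0.5933 0.0135] [0.5933 0.0136 0.0304]
top a 208 0.0416 [0.5935 0.0103] [0.5935 0.0103 0.0549]
top b 113 0.053 [0.5936 0.0104] [0.594  0.01   0.0438]
top c 149 0.0637 [0.5931 0.009 ] [0.5931 0.0089 0.0302]
```

Call:
play_rows(commands=[[[0.01, -0.008, 0], [0, 0, 0]], [[0.035, -0.027, 0], [0, 0, 0]], [[0.065, -0.05, 0], [0, 0, 0]], [[0.095, -0.073, 0], [0, 0, 0]], [[0.12, -0.092, 0], [0, 0, 0]], [[0.145, -0.111, 0], [0, 0, 0]], [[0.1584, -0.1213, 0], [0, 0, 0]], [[0.1584, -0.1213, -0.01], [0, 0, 0]], [[0.1584, -0.1213, -0.018], [0, 0, 0]], [[0.1584, -0.1213, -0.018], [0, 0, 0]]])

```text
time_s: 48.45
position: [0.5711, 0.0116, 0.0947]
tcp_rot: [[1.0, -0.004, -0.001], [0.001, 0.001, 1.0], [-0.004, -1.0, 0.001]]
force: [0.7, 0.1, -0.8]
opening: 0.111
```

Call:
play_rows(commands=[[[0, 0, 0], [0, 0, 0]], [[0, 0, 0], [0, 0, 0]]])

```text
time_s: 48.7
position: [0.5732, 0.0109, 0.0963]
tcp_rot: [[1.0, 0.0, -0.001], [0.001, -0.0, 1.0], [0.0, -1.0, -0.0]]
force: [0.2, 0.3, -0.5]
opening: 0.109
```

```bash
python3 - 2>/dev/null <<'E'
from see import *
s=st();bowls("dcb",near=dict(a=W0,b=W0,c=W0,d=W0),z0=dict(a=.014,b=.019,c=.024,d=s["position"][2]-.0242))
c=grab("side");u=px(c,np.array([.593,.0137,.09])).astype(int);cv2.imwrite("pics/g9.png",cv2.resize(c["frame"][u[1]-50:u[1]+70,u[0]-60:u[0]+60,::-1],(480,480),interpolation=0))
E
```

```text
48.7 [0.5732 0.0109 0.0963] yaw 0.03 F [ 0.2  0.3 -0.5] open mm 9.5
side d 168 0.1176 [0.5927 0.0142] [0.5928 0.0143 0.0208]
side c 202 0.0639 [0.5931 0.0135] [0.5931 0.0139 0.0305]
side b 306 0.0528 [0.5935 0.0125] [0.5935 0.0126 0.0429]
top d none
top c 21 0.0643 [0.5903 0.0084] [0.5898 0.0165 0.0388]
top b 29 0.0533 [0.5966 0.0072] [0.5971 0.0094 0.045 ]
```

View pics/g9.png

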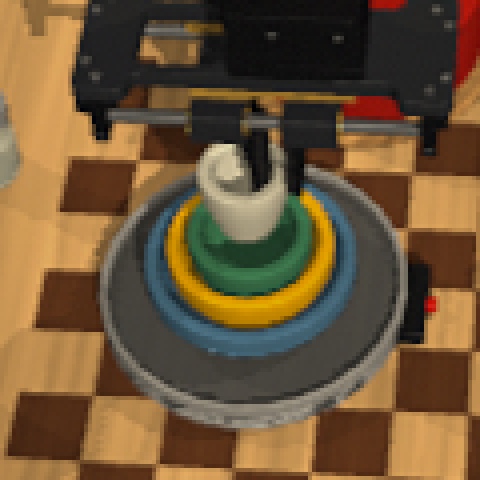

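Call:
play_rows(commands=[[[0.0005, -0.0005, -0.012], [0, 0, 0]], [[0.0005, -0.0005, -0.024], [0, 0, 0]], [[0.0005, -0.0005, -0.032], [0, 0, 0]], [[0.0005, -0.0005, -0.038], [0, 0, 0]], [[0.0005, -0.0005, -0.042], [0, 0, 0]], [[0.0005, -0.0005, -0.042], [0, 0, 0]]])

```text
time_s: 49.6
position: [0.5738, 0.0101, 0.0539]
tcp_rot: [[1.0, 0.0, 0.0], [-0.0, -0.0, 1.0], [0.0, -1.0, -0.0]]
force: [0.5, -0.0, -0.4]
opening: 0.107
```

```bash
python3 - 2>/dev/null <<'E'
from see import *
s=st();bowls("dcba",("side",),near=dict(a=W0,b=W0,c=W0,d=W0),z0=dict(a=.014,b=.019,c=.024,d=.030))
E
```

```text
49.6 [0.5738 0.0101 0.0539] yaw -0.0 F [ 0.5 -0.  -0.4] open mm 9.3
side d 152 0.0751 [0.5938 0.0128] [0.5938 0.0129 0.0209]
side c 155 0.0635 [0.593  0.0136] [0.593  0.0133 0.0313]
side b 310 0.0529 [0.5935 0.0129] [0.5935 0.013  0.0429]
side a 374 0.0419 [0.5941 0.0144] [0.5941 0.0146 0.0558]
```

Call:
play_rows(commands=[[[0, 0, 0], [0, 0, 0]], [[0, 0, 0], [0, 0, 0]], [[0, 0, 0], [0, 0, 0]], [[0, 0, 0.02], [0, 0, 0]], [[0, 0, 0.06], [0, 0, 0]], [[0, 0, 0.11], [0, 0, 0]], [[0, 0, 0.146], [0, 0, 0]], [[0, 0, 0.146], [0, 0, 0]]], gripper=0.018)

```text
time_s: 50.65
position: [0.576, 0.0098, 0.2035]
tcp_rot: [[1.0, 0.008, -0.0], [0.0, -0.001, 1.0], [0.008, -1.0, -0.001]]
force: [-0.7, -0.6, -0.6]
opening: 0.205
```

Call:
play_rows(commands=[[[-0.02, -0.04, 0], [0, 0, 0.03]], [[-0.04, -0.085, 0], [0, 0, 0.03]], [[-0.06, -0.13, 0], [0, 0, 0.03]], [[-0.08, -0.175, 0], [0, 0, 0.03]], [[-0.1, -0.22, 0], [0, 0, 0.03]], [[-0.12, -0.265, 0], [0, 0, 0.03]], [[-0.14, -0.305, 0], [0, 0, 0.03]], [[-0.157, -0.343, 0], [0, 0, 0.03]], [[-0.157, -0.343, 0], [0, 0, 0.03]], [[-0.157, -0.343, 0], [0, 0, 0.03]]], gripper=0.05)

```text
time_s: 51.9
position: [0.4161, -0.3319, 0.1988]
tcp_rot: [[1.0, -0.002, -0.029], [0.029, 0.003, 1.0], [-0.001, -1.0, 0.003]]
force: [-0.3, -0.3, -0.9]
opening: 0.575
```

```bash
python3 - 2>/dev/null <<'E'
from see import *
from lid import lid
s=st();bowls("abcd",near=dict(a=W0,b=W0,c=W0,d=W0),z0=dict(a=.014,b=.019,c=.024,d=.029))
for n in("side","top"):
    c=grab(n);print(n);stand(c);lid(c,(.546,-.19),.010)
    W,H=cloud(c);near=(.546,-.19);q=np.hypot(W[...,0]-near[0],W[...,1]-near[1])<.1
    p=W[q&((H[...,0]<8)|(H[...,0]>172))&(H[...,1]>150)&(W[...,2]>.02)&(W[...,2]<.06)];h=p[np.hypot(p[:,0]-near[0],p[:,1]-near[1])>.06];print("lid wall",circ(h[:,:2],.078).round(4));lip(c,n)
E
```

```text
51.9 [ 0.4161 -0.3319  0.1988] yaw 1.68 F [-0.3 -0.3 -0.9] open mm 50.1
side a 384 0.042 [0.594  0.0138] [0.594  0.0137 0.0562]
side b 331 0.0527 [0.5936 0.0123] [0.5936 0.0122 0.0432]
side c 176 0.064 [0.5929 0.0134] [0.5929 0.0133 0.0311]
side d 210 0.0748 [0.5933 0.0131] [0.5933 0.0131 0.0209]
top a 216 0.0418 [0.5933 0.0107] [0.5933 0.0107 0.055 ]
top b 129 0.0531 [0.5931 0.0098] [0.5938 0.0094 0.0442]
top c 131 0.0638 [0.5932 0.0088] [0.5932 0.0088 0.0309]
top d 114 0.0756 [0.5932 0.0091] [0.5932 0.0091 0.0208]
side
handle 185 -88.9 [ 0.4174 -0.3247  0.13  ] [ 0.409  -0.3962  0.1254] [ 0.4255 -0.2614  0.1347]
 red ctr [ 0.5465 -0.1775] [ 0.5454 -0.1759] 2642
 bar 71 [ 0.5474 -0.1856  0.124 ] yaw 70.98
 dome tilt deg [-0.   -0.03] z 0.0834 639
lid wall [ 0.548  -0.1893]
side lip 439 [0.5935 0.0151]
top
handle 0
 red ctr [ 0.5454 -0.1898] [ 0.5448 -0.1897] 2057
 bar 66 [ 0.5469 -0.1897  0.1244] yaw 71.0
 dome tilt deg [-0.25  0.19] z 0.0836 615
lid wall [ 0.5485 -0.1901]
top lip 208 [0.5933 0.0123]
```

Call:
play_rows(commands=[[[0.001, -0.0005, -0.03], [0, 0, 0]], [[0.001, -0.0005, -0.06], [0, 0, 0]], [[0.001, -0.0005, -0.085], [0, 0, 0]], [[0.001, -0.0005, -0.104], [0, 0, 0]], [[0.001, -0.0005, -0.1145], [0, 0, 0]], [[0.001, -0.0005, -0.1145], [0, 0, 0]], [[0.001, -0.0005, -0.1145], [0, 0, 0]]])

```text
time_s: 52.98
position: [0.4183, -0.3337, 0.0861]
tcp_rot: [[1.0, 0.001, -0.03], [0.03, -0.001, 1.0], [0.001, -1.0, -0.001]]
force: [0.9, 0.1, -0.2]
opening: 0.572
```

Call:
play_rows(commands=[[[0, 0, 0], [0, 0, 0]], [[0, 0, 0], [0, 0, 0]], [[0, 0, 0], [0, 0, 0]], [[0, 0, 0], [0, 0, 0]], [[0, 0, 0], [0, 0, 0]], [[0, 0, 0], [0, 0, 0]], [[0, 0, 0], [0, 0, 0]]], gripper=0.005)

```text
time_s: 53.85
position: [0.4175, -0.3334, 0.0855]
tcp_rot: [[1.0, -0.0, -0.03], [0.03, 0.0, 1.0], [-0.0, -1.0, 0.0]]
force: [-0.9, 0.0, 2.2]
opening: 0.154
```

Call:
play_rows(commands=[[[0, 0, 0.01], [0, 0, 0]], [[0, 0, 0.03], [0, 0, 0]], [[0, 0, 0.06], [0, 0, 0]], [[0, 0, 0.09], [0, 0, 0]], [[0, 0, 0.115], [0, 0, 0]], [[0, 0, 0.13], [0, 0, 0]], [[0, 0, 0.13], [0, 0, 0]], [[0, 0, 0.13], [0, 0, 0]]])

```text
time_s: 54.85
position: [0.4172, -0.3327, 0.2145]
tcp_rot: [[1.0, -0.001, -0.03], [0.03, 0.002, 1.0], [-0.001, -1.0, 0.002]]
force: [-0.1, -0.8, -1.2]
opening: 0.159
```

Call:
play_rows(commands=[[[0.008, 0.018, 0], [0, 0, -0.04]], [[0.02, 0.045, 0], [0, 0, -0.1]], [[0.032, 0.072, 0], [0, 0, -0.16]], [[0.044, 0.099, 0], [0, 0, -0.22]], [[0.056, 0.126, 0], [0, 0, -0.28]], [[0.066, 0.148, 0], [0, 0, -0.33]], [[0.0722, 0.1618, 0], [0, 0, -0.36]], [[0.0722, 0.1618, 0], [0, 0, -0.36]], [[0.0722, 0.1618, 0], [0, 0, -0.36]], [[0.0722, 0.1618, 0], [0, 0, -0.36]]])

```text
time_s: 56.1
position: [0.4896, -0.1723, 0.2151]
tcp_rot: [[0.946, -0.001, 0.325], [-0.325, 0.0, 0.946], [-0.001, -1.0, -0.0]]
force: [0.3, -0.3, -1.8]
opening: 0.155
```

Call:
play_rows(commands=[[[0, 0, -0.02], [0, 0, 0]], [[0, 0, -0.04], [0, 0, 0]], [[0, 0, -0.0545], [0, 0, 0]], [[0, 0, -0.0585], [0, 0, 0]], [[0, 0, -0.0585], [0, 0, 0]], [[0, 0, -0.0585], [0, 0, 0]]])

```text
time_s: 56.85
position: [0.4904, -0.1719, 0.1576]
tcp_rot: [[0.946, 0.001, 0.324], [-0.324, -0.001, 0.946], [0.001, -1.0, -0.0]]
force: [0.8, 0.9, -2.3]
opening: 0.161
```

```bash
python3 - 2>/dev/null <<'E'
from see import *
s=st();a=np.radians(-19);X=np.array([np.cos(a),np.sin(a)]);Y=np.array([-X[1],X[0]]);O=s["position"][:2]
for n in("side","top"):
    c=grab(n);np.savez(n+"10.npz",**c);W,H=cloud(c);L=np.stack([(W[...,:2]-O)@X,(W[...,:2]-O)@Y,W[...,2]-s["position"][2]-.0294],-1)*1000
    st_=(H[...,1]<60)&(H[...,2]>65)
    for nm,m in(("tongue",st_&(abs(L[...,0])<30)&(abs(L[...,1])<30)&(L[...,2]<-60)&(L[...,2]>-96)),("shank",st_&(abs(L[...,0])<30)&(abs(L[...,1])<30)&(L[...,2]>-60)&(L[...,2]<-25)),
      ("handle",(H[...,2]<45)&(abs(L[...,0])<14)&(abs(L[...,1])<80)&(L[...,2]>-14)&(L[...,2]<19)),("bar",(H[...,1]<90)&(H[...,2]>65)&(abs(L[...,0]-60)<15)&(abs(L[...,1])<50)&(W[...,2]>.116)&(W[...,2]<.134))):
        p=L[m];print(n,nm,len(p),*( (p.min(0).round(1),np.median(p,axis=0).round(1),p.max(0).round(1)) if len(p) else ()))
c=load("side10.npz");u=px(c,np.array([.53,-.18,.13])).astype(int);cv2.imwrite("pics/g10.png",cv2.resize(c["frame"][u[1]-60:u[1]+60,u[0]-60:u[0]+60,::-1],(480,480),interpolation=0))
E
```

```text
56.85 [ 0.4904 -0.1719  0.1576] yaw -18.91 F [ 0.8  0.9 -2.3] open mm 14.0
side tongue 168 [-20.8 -14.3 -90.5] [ -0.9   6.8 -82.4] [ 18.   19.5 -60.6]
side shank 65 [-20.6  -5.5 -58.9] [-16.7   7.3 -30.5] [ -0.9  11.9 -25.2]
side handle 281 [-13.9  -6.3 -13.3] [-4.3 33.  12.1] [13.9 71.2 18.8]
side bar 70 [ 54.  -31.3 -70. ] [ 57.6  10.9 -60.7] [ 60.7  43.3 -56.4]
top tongue 0
top shank 0
top handle 37 [ -6.6 -66.3 -12.5] [ -0.  -57.1  15.2] [ 5.4 65.4 17.8]
top bar 0
```

View pics/g10.png

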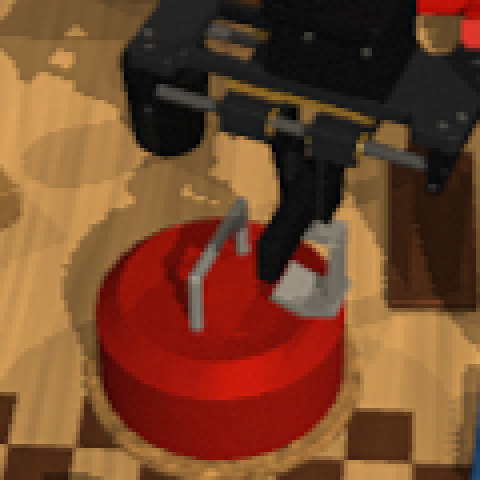

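Call:
play_rows(commands=[[[0.01, -0.002, 0], [0, 0, 0]], [[0.02, -0.005, 0], [0, 0, 0]], [[0.03, -0.0085, 0], [0, 0, 0]], [[0.04, -0.0118, 0], [0, 0, 0]], [[0.05, -0.015, 0], [0, 0, 0]], [[0.056, -0.017, 0], [0, 0, 0]], [[0.056, -0.017, 0], [0, 0, 0]], [[0.056, -0.017, 0], [0, 0, 0]]])

```text
time_s: 57.95
position: [0.5454, -0.1883, 0.1568]
tcp_rot: [[0.946, -0.001, 0.324], [-0.324, 0.0, 0.946], [-0.001, -1.0, 0.0]]
force: [0.1, 0.1, -2.2]
opening: 0.154
```

Call:
play_rows(commands=[[[0, 0, 0.008], [0, 0, 0]], [[0, 0, 0.013], [0, 0, 0]], [[0, 0, 0.015], [0, 0, 0]], [[0, 0, 0.017], [0, 0, 0]], [[0, 0, 0.019], [0, 0, 0]], [[0, 0, 0.021], [0, 0, 0]], [[0, 0, 0.024], [0, 0, 0]], [[0, 0, 0.028], [0, 0, 0]], [[0, 0, 0.032], [0, 0, 0]], [[0, 0, 0.032], [0, 0, 0]]])

```text
time_s: 59.2
position: [0.5462, -0.1888, 0.1895]
tcp_rot: [[0.946, 0.001, 0.324], [-0.324, -0.001, 0.946], [0.001, -1.0, -0.0]]
force: [0.5, 0.6, -5.5]
opening: 0.162
```

```bash
python3 - 2>/dev/null <<'E'
from see import *
from lid import lid
s=st();print(s["moment"])
c=grab("side");lid(c,(.546,-.19),.025)
E
```

```text
59.2 [ 0.5462 -0.1888  0.1895] yaw -18.91 F [ 0.5  0.6 -5.5] open mm 14.1
[-0.01335441 -0.11830044  0.01092087]
 red ctr [ 0.5478 -0.1788] [ 0.5474 -0.1756] 2537
 bar 182 [ 0.5451 -0.1785  0.1401] yaw 79.6
 dome tilt deg [ 1.01 -0.3 ] z 0.098 562
```

Call:
play_rows(commands=[[[0, 0, 0.006], [0, 0, 0]], [[0, 0, 0.016], [0, 0, 0]], [[0, 0, 0.028], [0, 0, 0]], [[0, 0, 0.04], [0, 0, 0]], [[0, 0, 0.052], [0, 0, 0]], [[0, 0, 0.064], [0, 0, 0]], [[0, 0, 0.073], [0, 0, 0]], [[0, 0, 0.078], [0, 0, 0]], [[0, 0, 0.078], [0, 0, 0]]])

```text
time_s: 60.38
position: [0.546, -0.1887, 0.2672]
tcp_rot: [[0.946, 0.0, 0.324], [-0.324, -0.0, 0.946], [0.0, -1.0, -0.0]]
force: [-0.2, 0.3, -5.8]
opening: 0.154
```

Call:
play_rows(commands=[[[0.001, 0.006, 0], [0, 0, 0]], [[0.004, 0.02, 0], [0, 0, 0]], [[0.009, 0.04, 0], [0, 0, 0]], [[0.0145, 0.065, 0], [0, 0, 0]], [[0.02, 0.09, 0], [0, 0, 0]], [[0.0255, 0.115, 0], [0, 0, 0]], [[0.031, 0.14, 0], [0, 0, 0]], [[0.0365, 0.165, 0], [0, 0, 0]], [[0.0415, 0.187, 0], [0, 0, 0]], [[0.0445, 0.199, 0], [0, 0, 0]]])

```text
time_s: 61.62
position: [0.5903, 0.0132, 0.2668]
tcp_rot: [[0.947, -0.0, 0.322], [-0.322, 0.001, 0.947], [-0.001, -1.0, 0.001]]
force: [0.3, -0.5, -6.1]
opening: 0.159
```

Call:
play_rows(commands=[[[0.001, 0.0045, 0], [0, 0, 0]], [[0.001, 0.0045, 0], [0, 0, 0]], [[0.001, 0.0045, 0], [0, 0, 0]], [[0.001, 0.0045, -0.01], [0, 0, 0]], [[0.001, 0.0045, -0.022], [0, 0, 0]], [[0.001, 0.0045, -0.034], [0, 0, 0]], [[0.001, 0.0045, -0.046], [0, 0, 0]], [[0.001, 0.0045, -0.056], [0, 0, 0]], [[0.001, 0.0045, -0.06], [0, 0, 0]], [[0.001, 0.0045, -0.06], [0, 0, 0]]])

```text
time_s: 62.88
position: [0.5914, 0.0149, 0.2067]
tcp_rot: [[0.946, -0.0, 0.324], [-0.324, 0.0, 0.946], [-0.0, -1.0, -0.0]]
force: [-0.0, -0.5, -4.1]
opening: 0.159
```

```bash
python3 - 2>/dev/null <<'E'
from see import *
from lid import lid
s=st();print(s["moment"])
for n in("side","top"):
    c=grab(n);np.savez(n+"11.npz",**c);lid(c,W0,.043);lip(c,n)
    W,H=cloud(c);q=np.hypot(W[...,0]-W0[0],W[...,1]-W0[1])
    p=W[(q<.095)&(q>.06)&((H[...,0]<8)|(H[...,0]>172))&(H[...,1]>150)&(W[...,2]>.05)&(W[...,2]<.093)];print("wall",len(p),circ(p[:,:2],.078).round(4),np.percentile(p[:,2],[1,99]))
    n_=q;m=(n_<.1)&(n_>.078)&(abs(W[...,2]-.020)<.0035)&(H[...,1]<70)&(H[...,2]>60);p=W[m];print("lip free",circ(p[:,:2]).round(4))
E
```

```text
62.875 [0.5914 0.0149 0.2067] yaw -18.9 F [-0.  -0.5 -4.1] open mm 13.8
[-0.03094254 -0.12035088 -0.01979078]
 red ctr [0.5941 0.0207] [0.5926 0.0243] 3278
 bar 233 [0.5901 0.025  0.158 ] yaw 72.73
 dome tilt deg [ 1.15 -0.24] z 0.1153 734
side lip 278 [0.5934 0.0144]
wall 749 [0.5947 0.0137] [0.05046794 0.09227191]
lip free [0.5933 0.0152 0.0853]
 red ctr [ 0.5889 -0.0094] [ 0.5874 -0.0151] 935
 bar 26 [ 0.5801 -0.008   0.1593] yaw 82.17
 dome tilt deg [ 1.43 -1.75] z 0.1155 184
top lip 102 [0.5942 0.0124]
wall 100 [0.5957 0.0132] [0.05162817 0.09053929]
lip free [0.5936 0.012  0.0851]
```

Call:
play_rows(commands=[[[-0.0015, 0, -0.008], [0, 0, 0]], [[-0.0015, 0, -0.016], [0, 0, 0]], [[-0.0015, 0, -0.021], [0, 0, 0]], [[-0.0015, 0, -0.024], [0, 0, 0]], [[-0.0015, 0, -0.0265], [0, 0, 0]], [[-0.0015, 0, -0.029], [0, 0, 0]], [[-0.0015, 0, -0.0315], [0, 0, 0]], [[-0.0015, 0, -0.036], [0, 0, 0]], [[-0.0015, 0, -0.043], [0, 0, 0]], [[-0.0015, 0, -0.0455], [0, 0, 0]]])

```text
time_s: 64.22
position: [0.5895, 0.0149, 0.1608]
tcp_rot: [[0.946, -0.001, 0.324], [-0.324, 0.0, 0.946], [-0.001, -1.0, -0.0]]
force: [0.0, -0.0, -0.9]
opening: 0.159
```

```bash
python3 - 2>/dev/null <<'E'
from see import *
from lid import lid
s=st();print(s["moment"])
for n in("side","top"):
    c=grab(n,"g11"+n);lid(c,W0,.014);lip(c,n)
    W,H=cloud(c);q=np.hypot(W[...,0]-W0[0],W[...,1]-W0[1])
    p=W[(q<.095)&(q>.06)&((H[...,0]<8)|(H[...,0]>172))&(H[...,1]>150)&(W[...,2]>.024)&(W[...,2]<.064)];print("wall",len(p),circ(p[:,:2],.078).round(4))
a=cv2.imread("pics/g11side.png");cv2.imwrite("pics/g11.png",cv2.resize(a[220:360,210:370],(640,560)))
E
```

```text
64.225 [0.5895 0.0149 0.1608] yaw -18.91 F [ 0.  -0.  -0.9] open mm 13.8
[-0.07224511 -0.06894264  0.01434657]
 red ctr [0.592  0.0211] [0.59   0.0256] 3051
 bar 113 [0.5878 0.0172 0.1292] yaw 64.13
 dome tilt deg [-0.04  0.27] z 0.0872 583
side lip 244 [0.5932 0.0148]
wall 673 [0.5924 0.014 ]
 red ctr [ 0.5861 -0.0062] [ 0.5831 -0.0105] 871
 bar 12 [ 0.5813 -0.0147  0.1305] yaw 70.22
 dome tilt deg [0.05 1.13] z 0.0878 151
top lip 82 [0.5938 0.012 ]
wall 105 [0.5932 0.0136]
```

View pics/g11.png

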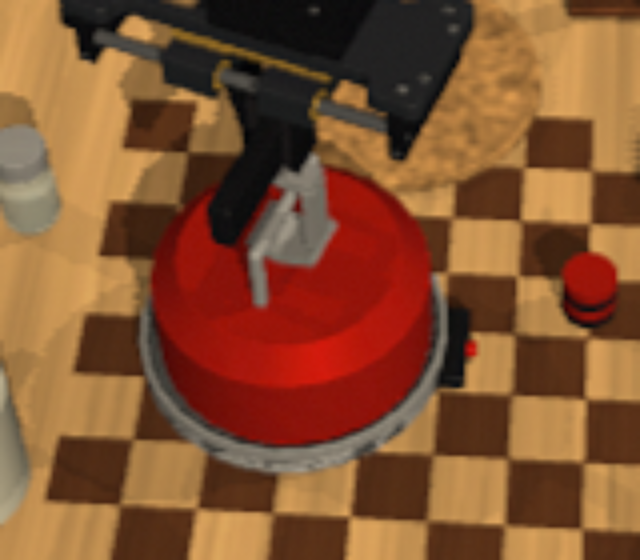

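Call:
play_rows(commands=[[[-0.01, 0.0034, 0], [0, 0, 0]], [[-0.025, 0.0086, 0], [0, 0, 0]], [[-0.04, 0.0137, 0], [0, 0, 0]], [[-0.057, 0.0195, 0], [0, 0, 0]], [[-0.057, 0.0195, 0.005], [0, 0, 0]], [[-0.057, 0.0195, 0.03], [0, 0, 0]], [[-0.057, 0.0195, 0.056], [0, 0, 0]], [[-0.057, 0.0195, 0.056], [0, 0, 0]]])

```text
time_s: 65.32
position: [0.5353, 0.034, 0.2199]
tcp_rot: [[0.946, 0.007, 0.324], [-0.324, -0.001, 0.946], [0.007, -1.0, 0.001]]
force: [-0.4, 0.0, -1.6]
opening: 0.159
```

Call:
play_rows(commands=[[[-0.013, -0.04, 0], [0, 0, 0.04]], [[-0.026, -0.082, 0], [0, 0, 0.08]], [[-0.039, -0.124, 0], [0, 0, 0.12]], [[-0.052, -0.166, 0], [0, 0, 0.16]], [[-0.065, -0.208, 0], [0, 0, 0.2]], [[-0.078, -0.25, 0], [0, 0, 0.24]], [[-0.091, -0.292, 0], [0, 0, 0.28]], [[-0.104, -0.334, 0], [0, 0, 0.32]], [[-0.115, -0.3678, 0], [0, 0, 0.36]], [[-0.115, -0.3678, 0], [0, 0, 0.36]]])

```text
time_s: 66.58
position: [0.4171, -0.3361, 0.2164]
tcp_rot: [[1.0, -0.0, -0.026], [0.026, -0.001, 1.0], [-0.0, -1.0, -0.0]]
force: [-0.2, 0.1, -1.4]
opening: 0.158
```

Call:
play_rows(commands=[[[0, 0, 0], [0, 0, 0]], [[0, 0, 0], [0, 0, 0]]])

```text
time_s: 66.82
position: [0.418, -0.3321, 0.217]
tcp_rot: [[1.0, -0.001, -0.031], [0.031, 0.001, 1.0], [-0.001, -1.0, 0.001]]
force: [-0.3, -0.5, -1.9]
opening: 0.157
```

```bash
python3 - 2>/dev/null <<'E'
from see import *
from lid import lid
s=st()
for n in("side","top"):
    c=grab(n);lid(c,W0,.014);lip(c,n)
c=grab("side");W,H=cloud(c);b=(abs(W[...,0]-.416)<.03)&(abs(W[...,1]+.325)<.11);m=b&(W[...,2]>.22)&(W[...,2]<.263)&(H[...,2]<60);p=W[m];print(p[:,:2].min(0),p[:,:2].max(0))
m=b&(W[...,2]>.14)&(W[...,2]<.2)&(H[...,1]<60)&(H[...,2]>60);p=W[m];print("hook",p.min(0),p.max(0))
E
```

```text
66.825 [ 0.418  -0.3321  0.217 ] yaw 1.78 F [-0.3 -0.5 -1.9] open mm 13.7
 red ctr [0.5919 0.0196] [0.5899 0.0238] 3482
 bar 100 [0.5918 0.0174 0.1278] yaw 70.89
 dome tilt deg [0.11 0.01] z 0.0874 875
side lip 242 [0.5933 0.0148]
 red ctr [0.5922 0.0124] [0.5905 0.0117] 2052
 bar 65 [0.5912 0.0136 0.129 ] yaw 70.41
 dome tilt deg [ 0.14 -0.31] z 0.0874 606
top lip 110 [0.5939 0.0122]
[ 0.40064913 -0.39507524] [ 0.43343408 -0.25998382]
hook [ 0.39934323 -0.34627465  0.15644515] [ 0.43452869 -0.31190952  0.19484077]
```

Call:
play_rows(commands=[[[-0.001, -0.0015, -0.03], [0, 0, 0]], [[-0.001, -0.0015, -0.06], [0, 0, 0]], [[-0.001, -0.0015, -0.09], [0, 0, 0]], [[-0.001, -0.0015, -0.11], [0, 0, 0]], [[-0.001, -0.0015, -0.122], [0, 0, 0]], [[-0.001, -0.0015, -0.128], [0, 0, 0]], [[-0.001, -0.0015, -0.1308], [0, 0, 0]], [[-0.001, -0.0015, -0.1308], [0, 0, 0]], [[-0.001, -0.0015, -0.1308], [0, 0, 0]]])

```text
time_s: 68.1
position: [0.4172, -0.3353, 0.0872]
tcp_rot: [[1.0, 0.001, -0.03], [0.03, -0.001, 1.0], [0.001, -1.0, -0.001]]
force: [-0.1, 0.4, -1.0]
opening: 0.158
```

Call:
play_rows(commands=[[[0, 0, 0], [0, 0, 0]], [[0, 0, 0], [0, 0, 0]], [[0, 0, 0], [0, 0, 0]], [[0, 0, 0], [0, 0, 0]]], gripper=0.045)

```text
time_s: 68.6
position: [0.417, -0.335, 0.0867]
tcp_rot: [[1.0, 0.0, -0.03], [0.03, -0.0, 1.0], [0.0, -1.0, -0.0]]
force: [-0.5, -0.3, -0.2]
opening: 0.484
```

Call:
play_rows(commands=[[[0, 0, 0.03], [0, 0, 0]], [[0, 0, 0.07], [0, 0, 0]], [[0, 0, 0.12], [0, 0, 0]], [[-0.05, -0.05, 0.15], [0, 0, 0]], [[-0.1, -0.1, 0.15], [0, 0, 0]], [[-0.15, -0.15, 0.15], [0, 0, 0]], [[-0.2, -0.2, 0.15], [0, 0, 0]], [[-0.2, -0.2, 0.15], [0, 0, 0]], [[-0.2, -0.2, 0.15], [0, 0, 0]]])

```text
time_s: 69.72
position: [0.2146, -0.5371, 0.2364]
tcp_rot: [[1.0, -0.0, -0.026], [0.026, -0.001, 1.0], [-0.0, -1.0, -0.001]]
force: [0.4, -0.5, 0.5]
opening: 0.516
```

```bash
python3 - 2>/dev/null <<'E'
from see import *
from lid import lid
s=st()
for n in("side","top"):
    c=grab(n,"g12"+n);print(n);stand(c);lid(c,W0,.014);lip(c,n)
a=cv2.imread("pics/g12side.png")[:, 60:460];b=cv2.imread("pics/g12top.png")[130:330,150:550];cv2.imwrite("pics/g12.png",cv2.hconcat([cv2.resize(a,(400,480)),cv2.copyMakeBorder(b,140,140,0,0,0)]))
E
```

```text
69.725 [ 0.2146 -0.5371  0.2364] yaw 1.47 F [ 0.4 -0.5  0.5] open mm 44.9
side
handle 193 -88.7 [ 0.4181 -0.3261  0.1301] [ 0.4115 -0.399   0.1251] [ 0.4257 -0.2621  0.1353]
 red ctr [0.5916 0.0207] [0.5897 0.0242] 3483
 bar 97 [0.5917 0.0162 0.1272] yaw 71.4
 dome tilt deg [-0.02 -0.24] z 0.0875 877
side lip 231 [0.5934 0.0149]
top
handle 242 -88.4 [ 0.4177 -0.3345  0.1303] [ 0.4097 -0.4017  0.1251] [ 0.427  -0.2686  0.1377]
 red ctr [0.5918 0.0124] [0.5902 0.0119] 2056
 bar 64 [0.5919 0.0136 0.1309] yaw 70.85
 dome tilt deg [0.29 0.15] z 0.0875 610
top lip 112 [0.5941 0.0122]
```

View pics/g12.png

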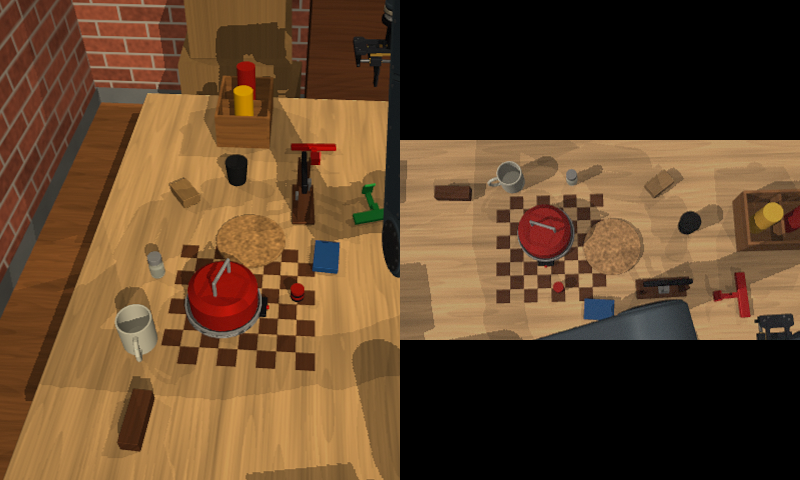

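```bash
python3 -c "
from rig import *
print(read_state()['qvel'].round(2));print(hand_in())"
```

```text
[ 1.64 -0.52  0.96  0.06 -0.06 -0.01]
the job is handed in; nothing more can be done
None
```

The job is done and handed in at about 70 s. I lifted the hot lid off with the black lifter and set it level on the cork rest. All four bowls were there, and I nested them blue, yellow, green, white in the middle of the warmer plate. The lid went back on with the lifter, and the lifter is back on its stand.

**Last checks, both cameras**
- **Lid:** its top stands at 87.5 mm, as it should when seated. Tilt is under 0.3°, and its centre is within about 2 mm of the lip's.
- **Bowls, before covering:** the rims were at 42, 53, 64 and 75 mm, which matches a full nest. Their centres were within 1–2 mm of each other and about 2 mm off the plate centre.
- **Lifter:** the handle top is at 130 mm, the height it should have when hung. It sits about 2 mm from where it hung at the start.
- **Other things:** nothing looks moved in the final picture, but I did not measure them one by one. I did not see any bowl get knocked aside.

**Readings that disagreed**
- **Tool height:** the reported TCP reads about 40 mm too low. An early close at the stated height met nothing, so I used the fingertip height seen in the camera instead.
- **Camera agreement:** the two cameras differ by 2–5 mm in y. I lined up each placing from measurements within one camera's view, or averaged the two.

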